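# Test freewheel cartridges both ways, sort them and snap the boxes shut

## Task

Test every freewheel cartridge in the rack by turning its knob about a quarter turn each way: those that spin freely clockwise (seen from above) and grip the other way go in the box with the blue cover, those that spin freely anticlockwise and grip the other way in the box with the orange cover, and any that spin freely both ways in the red scrap tray. At the end press both covers down until their catches snap and hold them shut, even on a box that stays empty, and do not knock over or shift the small brown bottle that stands beside the red tray.

Things in the scene. Friction and masses are not known exactly. Their poses are not given: they have to be found in the camera images.
- freewheel_a: one of five like freewheel cartridges (4 or 5 present): square aluminium housing 44 x 44 x 18 mm, on its centre a round black knob 24 mm in diameter, 18.5 to 34 mm above the underside. 0.12 to 0.2 kg. Origin: centre of the underside, z up through the knob. Knob up in the rack at the start. Free way: a light, clicking 0.02 N m; gripping way: locked to the housing (past 0.5 N m) after up to 0.4 rad, then fingers slip
- freewheel_a_knob (a joint): angle of that knob against its housing, rad, growing anticlockwise seen from above, without end stops; -0.1 to 0.1 at the start; it stays as left. The white line on the knob's top points to the white mark on the housing at 0
- freewheel_b: one of five like freewheel cartridges (4 or 5 present): square aluminium housing 44 x 44 x 18 mm, on its centre a round black knob 24 mm in diameter, 18.5 to 34 mm above the underside. 0.12 to 0.2 kg. Origin: centre of the underside, z up through the knob. Knob up in the rack at the start. Free way: a light, clicking 0.02 N m; gripping way: locked to the housing (past 0.5 N m) after up to 0.4 rad, then fingers slip
- freewheel_b_knob (a joint): angle of that knob against its housing, rad, growing anticlockwise seen from above, without end stops; -0.1 to 0.1 at the start; it stays as left. The white line on the knob's top points to the white mark on the housing at 0
- freewheel_c: one of five like freewheel cartridges (4 or 5 present): square aluminium housing 44 x 44 x 18 mm, on its centre a round black knob 24 mm in diameter, 18.5 to 34 mm above the underside. 0.12 to 0.2 kg. Origin: centre of the underside, z up through the knob. Knob up in the rack at the start. Free way: a light, clicking 0.02 N m; gripping way: locked to the housing (past 0.5 N m) after up to 0.4 rad, then fingers slip
- freewheel_c_knob (a joint): angle of that knob against its housing, rad, growing anticlockwise seen from above, without end stops; -0.1 to 0.1 at the start; it stays as left. The white line on the knob's top points to the white mark on the housing at 0
- freewheel_d: one of five like freewheel cartridges (4 or 5 present): square aluminium housing 44 x 44 x 18 mm, on its centre a round black knob 24 mm in diameter, 18.5 to 34 mm above the underside. 0.12 to 0.2 kg. Origin: centre of the underside, z up through the knob. Knob up in the rack at the start. Free way: a light, clicking 0.02 N m; gripping way: locked to the housing (past 0.5 N m) after up to 0.4 rad, then fingers slip
- freewheel_d_knob (a joint): angle of that knob against its housing, rad, growing anticlockwise seen from above, without end stops; -0.1 to 0.1 at the start; it stays as left. The white line on the knob's top points to the white mark on the housing at 0
- freewheel_e: one of five like freewheel cartridges (4 or 5 present): square aluminium housing 44 x 44 x 18 mm, on its centre a round black knob 24 mm in diameter, 18.5 to 34 mm above the underside. 0.12 to 0.2 kg. Origin: centre of the underside, z up through the knob. Knob up in the rack at the start. Free way: a light, clicking 0.02 N m; gripping way: locked to the housing (past 0.5 N m) after up to 0.4 rad, then fingers slip
- freewheel_e_knob (a joint): angle of that knob against its housing, rad, growing anticlockwise seen from above, without end stops; -0.1 to 0.1 at the start; it stays as left. The white line on the knob's top points to the white mark on the housing at 0
- test_rack: fixed plywood rack 68 x 303 x 17 mm (housings cannot turn in it), long along its own y, with a row of five square nests (45.4 x 45.4 mm, floor 6 mm above the table, walls 11 mm above that floor) at y = -116, -58, 0, 58 and 116 mm. Origin: centre of its underside
- blue_box: heavy (3 kg) grey steel box, not to be moved, with a blue hinged cover, 108 (x) x 152 (y) x 50 mm, walls and floor 4 mm, for cartridges that spin freely clockwise seen from above. Hinge along its far (+x) rim, catch at the middle of its front (-x). Origin: centre of its underside. Holds two cartridges side by side along y, in any attitude that lets the cover shut
- blue_box_cover (a joint): angle of the blue cover, rad: 0 shut, grows as it opens; 1.6 to 1.85 (upright, leaning back) at the start, stop at 1.95. Stiff hinge, stays where left (about 1 N at the free edge moves it). At about 0.07 its spring tongue meets the catch; 7 to 10 N down on the free edge snaps it past, then the catch holds it at 0
- blue_box_edge (a point): point on the outer face of the blue cover, on its middle line, 96 mm from the hinge and 12 mm from its free edge (the cover is a plate 108 x 152 x 5 mm)
- blue_box_hinge (a point): point on the hinge axis of the blue cover, middle of the box's far rim, 50 mm above the table, underside of the plate; the axis runs along the box's y
- orange_box: heavy (3 kg) grey steel box, not to be moved, with an orange hinged cover, 108 (x) x 152 (y) x 50 mm, walls and floor 4 mm, for cartridges that spin freely anticlockwise seen from above. Hinge along its far (+x) rim, catch at the middle of its front (-x). Origin: centre of its underside. Holds two cartridges side by side along y, in any attitude that lets the cover shut
- orange_box_cover (a joint): angle of the orange cover, rad: 0 shut, grows as it opens; 1.6 to 1.85 (upright, leaning back) at the start, stop at 1.95. Stiff hinge, stays where left (about 1 N at the free edge moves it). At about 0.07 its spring tongue meets the catch; 7 to 10 N down on the free edge snaps it past, then the catch holds it at 0
- orange_box_edge (a point): point on the outer face of the orange cover, on its middle line, 96 mm from the hinge and 12 mm from its free edge (the cover is a plate 108 x 152 x 5 mm)
- orange_box_hinge (a point): point on the hinge axis of the orange cover, middle of the box's far rim, 50 mm above the table, underside of the plate; the axis runs along the box's y
- scrap_tray: loose open red plastic tray 120 x 120 x 28 mm, walls and floor 4 mm, 0.3 kg, for worn-out cartridges. Origin: centre of its underside
- dye_bottle: bystander: small brown bottle, 39 mm in diameter, 86 mm tall, standing right of and behind the red tray; origin at the centre of its underside
Mind the look-alikes: they are no part of the job. What is shaped like the freewheel_d but green, purple or turquoise is not meant.

How it is judged:
By the outcome, as a careful person would: the job done as asked, in the order asked, and still so for the second after the job is handed in, with the robot touching nothing.
Of freewheel_a, freewheel_b, freewheel_c, freewheel_d, freewheel_e only 4 to 5 are there at a start; the rules pass over those that are not, and their reading is None.
At some moment in a run one of scrap_tray may be knocked a few centimetres aside while the robot is not near it.
Once in a run the grip may slacken for a moment while it holds something.
It also fails if it takes over 208 s, if anything falls off the work surface, if the arm or the gripper's body presses on something with over 40 N, if the wrist force passes 120 N, or if a joint passes its speed limit or range.

## Robot

A 6-joint arm with a two-finger parallel gripper is mounted at the origin on a cart in front of the work surface, level with it; the furniture and walls round the work are solid. World frame = base frame: x ahead of the robot, y to its left, z up, the work surface at z = 0. Lengths are in m, angles in rad, forces in N, time in s.
With the tool pointing down it reaches from about 0.3 to 0.875 m from the base axis. Payload 6.4 kg.
Tool frame: the origin (TCP) lies midway between the tips of the shut fingers; the grasp point (between the pads) lies 19 mm behind it (ctrl.pinch_z is the distance from the TCP to the grasp point, in m); z points along the fingers, y is the line along which they close (so a half turn about z gives the same grasp; the last joint's range is limited). The gripper opens to 85 mm and grips with 20 to 120 N. Pads are 22 mm wide; open, the fingers measure 114 mm over their backs; the gripper's body (76 mm by 85 mm) begins 54 mm behind the grasp point. The pads swing forward as they close: fully open they stand 13 mm farther back than shut.
Start: joints at [-0.206, 0.181, 1.607, -0, 1.354, -0.206], TCP at [0.575, 0, 0.193] pointing down, gripper open.
Joint ranges: [-2.99, 2.99], [-0.89, 2.07], [0.3, 2.58], [-1.14, 4.28], [0, 2.63], [-3.12, 3.12]. Speed limits (rad/s): [2.57, 2.57, 3.01, 3.14, 3.14, 3.14].

## Interface

Orientations are given as a unit quaternion [w, x, y, z].
In Python, from bench import ctrl gives the robot as it stands.
- The arm moves only by the tool apply_moves, never from a script. Its argument "moves" is a list of rows, each an object with "jaw": the opening, from 0 (shut) to 1 (fully open); "offset": the shift along the tool's x, y, z in mm, a list of three; "rot": the turn, a rotation vector about the tool's x, y, z in degrees, a list of three. In form: [{"jaw": jaw, "offset": [dx, dy, dz], "rot": [ax, ay, az]}, ...]. A call has exactly 5 rows; each row shifts and turns the commanded pose from where the row before left it, along the tool's axes as they then stand; what a row does not reach is not made up. A row lasts 1/8 s, in which the tool goes at most 62.5 mm and 10.7 degrees, less where a joint would pass 70% of its speed; a pose out of reach is approached as far as the arm can. A call is refused whole if a number of a shift passes 62.5 or a number of a turn 10.7, either way. A call with a gripper value outside its range is refused whole. The fingers move at their own pace and stop on an object; the grip force is fixed at half the most. Time passes only in rows, so rows that do not move let the fingers close, or fill a call up. It gives the time, the measured TCP pose, the force, the opening and the grip force at its end, in the units of the state.
- ctrl.get_obs(): the state, without advancing time (a new reading comes with each control period).
- ctrl.camera(name): name is "scene" or "side" or "wrist"; returns (picture, depth): 400x640x3 uint8, red, green, blue; 400x640 float32, m along the optical axis (not along the pixel's ray), 0 where there is no reading.
- ctrl.camera_params(name): a dict with "K" (3x3 intrinsics, pixels), "dist" ([k1, k2, p1, p2, k3] as OpenCV has them; the pictures are not rectified), "cam_to_world" (4x4, takes a point from camera to world coordinates); the wrist camera has in their place "mount" (4x4, takes a point from camera to tool coordinates, whose origin is the TCP and whose axes are the flange's). Camera axes: x right, y down, z forward; pixel columns grow to the right and rows downward; lengths in m; the calibration is good to about 2 mm. A picture is of the moment at which its call begins: read the wrist's pose just before it. camera_params takes no time and is no camera call.
- ctrl.hand_in(): hands the job in; it is judged then, once.
Trained networks look in the newest picture that a camera, given by its name, has taken for a name from the list of things; names that differ only in an ending like _2 or _b are one class to them, and where a whole thing is asked for, a point or a joint stands for the part that bears it (a point fixed in the world has none). Each returns a list of dicts, best first, with "score" (0 to 1); they miss things now and then, are a little off and sometimes report something else, mostly with a low value. They report only what shows in the picture. A call takes as long as a camera call. They do not tell look-alikes from the thing itself.
- ctrl.outline_of(camera, target): "region" (400x640 bool, what is visible of it) and "position" ([column, row] in pixels, amid what is visible of it).
The state is a dict: "time_s": time; "q": joint angles; "dq": joint speeds; "joint_efforts": joint torques, N m; "eef_pos": TCP position; "eef_rot": TCP orientation; "wrist_force": force on the tool from outside, world axes, zero at the start; "torque": the same for the moment, N m; "opening": opening from 0.0 (shut) to 1.0 (fully open); "grasp_force": force on a finger pad.
Only numpy, scipy, OpenCV 4.12 (cv2) and the standard library are available. Lean on these libraries where they do the work, as an engineer would, in place of code of your own. Each camera call takes 0.05 s, during which the arm holds its last target. There are 200 camera calls.

## Working session

There is one attempt and no reset: what is moved stays moved. The work goes in short steps, Python scripts to look and compute and a tool call to move; the robot and the scene stay as the last step left them, time stands still between calls to the robot, and variables do not carry over. Pictures are saved under pics/ and viewed, at most 14 in all, crops included, and the job is handed in when it is done.

Besides the shell and the picture viewer there is one more tool, called after "Call:" as a command line: name --argument value ..., lists and objects as JSON in quotes. apply_moves: Moves the arm, as the interface text tells. Its arguments: {"type":"object","properties":{"moves":{"type":"array"}},"required":["moves"]}

```bash
mkdir -p pics; ls; cat > h.py <<'E'
import numpy as np, cv2
from bench import ctrl
from scipy.spatial.transform import Rotation as R
def q2R(q): return R.from_quat([q[1],q[2],q[3],q[0]]).as_matrix()
def T(cam):
    p=ctrl.camera_params(cam)
    if 'cam_to_world' in p: return p,np.array(p['cam_to_world'])
    o=ctrl.get_obs(); M=np.eye(4); M[:3,:3]=q2R(o['eef_rot']); M[:3,3]=o['eef_pos']
    return p,M@np.array(p['mount'])
def cloud(cam):
    p,M=T(cam); im,d=ctrl.camera(cam)
    v,u=np.mgrid[0:400,0:640]
    n=cv2.undistortPoints(np.stack([u,v],-1).reshape(-1,1,2).astype(float),np.array(p['K']),np.array(p['dist'])).reshape(400,640,2)
    P=np.dstack([n*d[...,None],d])
    W=P@M[:3,:3].T+M[:3,3]; W[d==0]=np.nan
    return im,d,W
def pix2plane(cam,uv,z):
    p,M=T(cam)
    n=cv2.undistortPoints(np.array(uv,float).reshape(-1,1,2),np.array(p['K']),np.array(p['dist'])).reshape(-1,2)
    r=np.c_[n,np.ones(len(n))]@M[:3,:3].T; return M[:3,3]+r*((z-M[2,3])/r[:,2:])
def save(im,n): cv2.imwrite('pics/'+n,im[...,::-1])
E
python3 - <<'E'
from h import *
o=ctrl.get_obs(); print({k:np.round(v,3) for k,v in o.items()})
for c in ['scene','side','wrist']:
    im,d,W=cloud(c); save(im,c+'0.png'); np.save(c+'0.npy',W)
p,M=T('wrist'); print(np.round(ctrl.camera_params('wrist')['mount'],3))
for c in ['scene','side']:print(c,np.round(T(c)[1],2).tolist())
E
```

```text
pics
{'time_s': np.float64(0.0), 'q': array([-0.206,  0.182,  1.608,  0.   ,  1.354, -0.206]), 'dq': array([-0.001, -0.001,  0.001, -0.   , -0.002,  0.001]), 'joint_efforts': array([ 0.0000e+00, -4.4487e+01, -3.5134e+01, -0.0000e+00,  9.0000e-03,
        0.0000e+00]), 'eef_pos': array([0.574, 0.   , 0.192]), 'eef_rot': array([-0.001,  0.707,  0.707, -0.   ]), 'wrist_force': array([-0.173, -0.738, -0.858]), 'torque': array([ 0.002, -0.031,  0.016]), 'grasp_force': np.float64(0.0), 'opening': np.float64(0.996)}
[[ 0.    -0.949 -0.315  0.08 ]
 [ 1.     0.001 -0.001 -0.   ]
 [ 0.001 -0.315  0.949 -0.181]
 [ 0.     0.     0.     1.   ]]
scene [[0.58, -0.55, 0.59, -0.2], [-0.81, -0.39, 0.44, -0.55], [-0.01, -0.74, -0.67, 0.89], [0.0, 0.0, 0.0, 1.0]]
side [[-0.96, -0.16, 0.22, 0.25], [-0.28, 0.54, -0.79, 0.87], [0.01, -0.83, -0.56, 0.7], [0.0, 0.0, 0.0, 1.0]]
```

View pictures.

View pics/scene0.png

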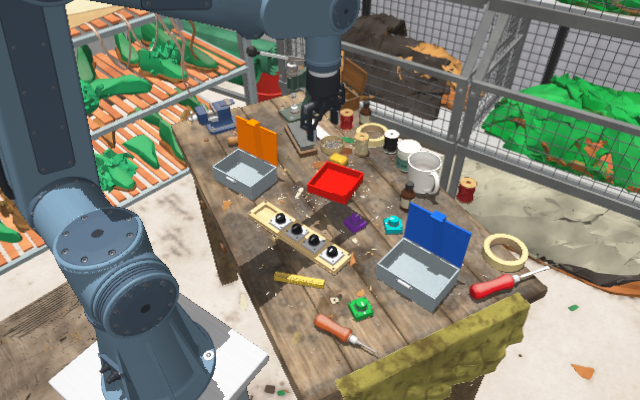

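View pics/side0.png

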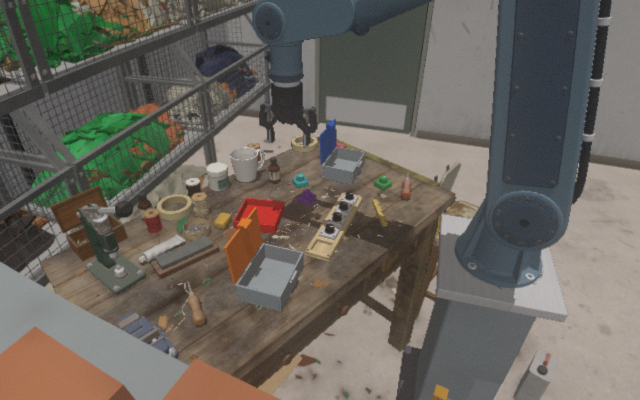

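View pics/wrist0.png

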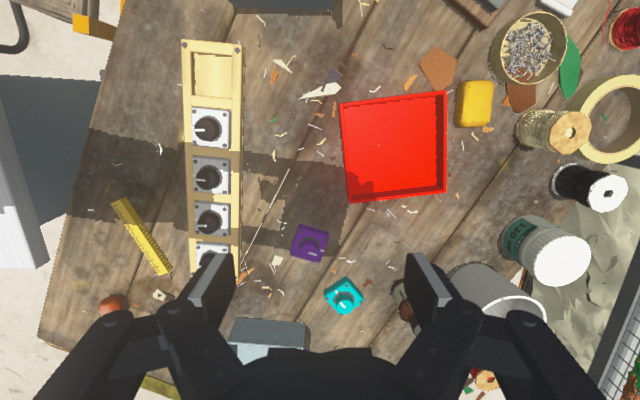

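```bash
python3 - <<'E'
from h import *
for c in ['scene','side']:
    W=np.load(c+'0.npy')
    for n in ['freewheel_a','test_rack','blue_box','orange_box','blue_box_cover','orange_box_cover','scrap_tray','dye_bottle']:
        for r in ctrl.outline_of(c,n):
            if r['score']<.3: continue
            P=W[r['region']]; P=P[~np.isnan(P[:,0])]
            print(c,n,round(r['score'],2),np.round(r['position']),r['region'].sum(),np.round(np.percentile(P,[3,50,97],axis=0),3).tolist() if len(P) else None)
E
```

```text
scene freewheel_a 0.82 [310. 242.] 298 [[0.41, -0.09, 0.011], [0.424, -0.074, 0.02], [0.451, -0.048, 0.038]]
scene freewheel_a 0.81 [280. 218.] 243 [[0.421, 0.026, 0.011], [0.436, 0.041, 0.021], [0.459, 0.067, 0.037]]
scene freewheel_a 0.6 [296. 234.] 259 [[0.414, -0.032, 0.011], [0.43, -0.017, 0.02], [0.456, 0.007, 0.038]]
scene freewheel_a 0.59 [362. 308.] 392 [[0.315, -0.285, 0.004], [0.334, -0.265, 0.015], [0.362, -0.239, 0.032]]
scene freewheel_a 0.52 [330. 252.] 300 [[0.403, -0.147, 0.012], [0.418, -0.131, 0.021], [0.443, -0.105, 0.037]]
scene freewheel_a 0.51 [353. 224.] 279 [[0.532, -0.131, 0.0], [0.548, -0.114, 0.014], [0.57, -0.086, 0.032]]
scene freewheel_a 0.51 [392. 225.] 300 [[0.579, -0.22, -0.001], [0.597, -0.197, 0.014], [0.624, -0.168, 0.032]]
scene test_rack 0.93 [292. 236.] 1509 [[0.392, -0.159, -0.002], [0.42, -0.004, 0.011], [0.476, 0.134, 0.016]]
scene blue_box 0.95 [425. 258.] 6120 [[0.43, -0.396, -0.002], [0.536, -0.324, 0.039], [0.554, -0.247, 0.154]]
scene orange_box 0.98 [252. 165.] 3438 [[0.477, 0.175, -0.003], [0.581, 0.251, 0.039], [0.596, 0.325, 0.152]]
[... 1829 characters left out ...]
], [0.593, 0.262, 0.11], [0.601, 0.328, 0.17]]
side blue_box 0.67 [337. 160.] 1689 [[0.432, -0.395, 0.002], [0.519, -0.32, 0.036], [0.554, -0.238, 0.156]]
side orange_box 0.57 [258. 264.] 4815 [[0.479, 0.179, 0.001], [0.571, 0.255, 0.035], [0.599, 0.33, 0.157]]
side blue_box_cover 0.65 [325. 136.] 494 [[0.537, -0.393, 0.058], [0.548, -0.314, 0.111], [0.556, -0.249, 0.17]]
side orange_box_cover 0.94 [242. 247.] 1553 [[0.586, 0.183, 0.054], [0.593, 0.263, 0.111], [0.6, 0.327, 0.17]]
side scrap_tray 0.69 [264. 214.] 1110 [[0.597, -0.038, 0.0], [0.65, 0.004, 0.006], [0.721, 0.09, 0.028]]
side dye_bottle 0.69 [275. 169.] 245 [[0.678, -0.188, 0.004], [0.691, -0.172, 0.043], [0.709, -0.163, 0.085]]
```

Look-alikes: purple (wrist 310,243), turquoise (343,296) and green (scene 362,308) are rejected. The wanted ones are the four black-knobbed aluminium cartridges in the rack, at wrist (210,128), (210,176), (210,218) and (212,258). The left-end nest is empty (212,75).

```bash
python3 - <<'E'
from h import *
for c in ['scene','side','wrist']:
    W=np.load(c+'0.npy')
    for x,y in [(.441,.045),(.433,-.012),(.428,-.07),(.42,-.128)]:
        m=(abs(W[...,0]-x)<.03)&(abs(W[...,1]-y)<.026)&(W[...,2]>.036)&(W[...,2]<.046)
        P=W[m]; 
        if len(P)>5: print(c,len(P),np.round((P.min(0)+P.max(0))/2,4),np.round(np.ptp(P,axis=0),3))
    # tray/boxes rims
    for n,lo,hi,z0,z1 in [('tray',(.57,-.08),(.76,.12),.022,.034),('blue',(.41,-.42),(.56,-.22),.045,.056),('orange',(.46,.15),(.62,.35),.045,.056)]:
        m=(W[...,0]>lo[0])&(W[...,0]<hi[0])&(W[...,1]>lo[1])&(W[...,1]<hi[1])&(W[...,2]>z0)&(W[...,2]<z1)
        P=W[m][:,:2].astype(np.float32)
        if len(P)>20: print(c,n,len(P),cv2.minAreaRect(P))
im=cv2.imread('pics/wrist0.png')[90:290,150:300]; cv2.imwrite('pics/crop1.png',cv2.resize(im,None,fx=3,fy=3,interpolation=cv2.INTER_CUBIC))
E
```

```text
scene 26 [0.4435 0.0465 0.0376] [0.022 0.025 0.003]
scene 28 [ 0.4357 -0.0107  0.038 ] [0.024 0.019 0.004]
scene 31 [ 0.4305 -0.0684  0.0377] [0.02  0.023 0.003]
scene 27 [ 0.4262 -0.126   0.0372] [0.023 0.02  0.002]
scene tray 155 ((0.6780223846435547, 0.024020221084356308), (0.16359704732894897, 0.12122899293899536), 6.272275447845459)
scene blue 463 ((0.48853418231010437, -0.31930845975875854), (0.1528765857219696, 0.11429019272327423), 84.6099853515625)
scene orange 220 ((0.5336278080940247, 0.24954821169376373), (0.1535334587097168, 0.1148747056722641), 87.7554931640625)
side 46 [0.4448 0.0504 0.0387] [0.025 0.022 0.005]
side 42 [ 0.4388 -0.0066  0.0392] [0.022 0.025 0.006]
side 33 [ 0.4328 -0.065   0.0401] [0.022 0.027 0.006]
side 33 [ 0.4272 -0.1243  0.0388] [0.023 0.026 0.005]
side tray 238 ((0.683263897895813, 0.03071700781583786), (0.16728827357292175, 0.1278732270002365), 7.4471282958984375)
side blue 194 ((0.48842522501945496, -0.3180769979953766), (0.16157391667366028, 0.11378049850463867), 84.22241973876953)
side orange 469 ((0.5334485173225403, 0.2541588246822357), (0.15623973309993744, 0.11566168814897537), 87.61601257324219)
wrist 388 [0.446  0.0479 0.0393] [0.025 0.024 0.006]
wrist 354 [ 0.4408 -0.0102  0.0394] [0.024 0.025 0.006]
wrist 304 [ 0.4344 -0.0681  0.0395] [0.025 0.024 0.007]
wrist 81 [ 0.4271 -0.1189  0.039 ] [0.017 0.013 0.004]
wrist tray 2160 ((0.6846230626106262, 0.027273595333099365), (0.16518637537956238, 0.1238754466176033), 7.295711994171143)
wrist blue 329 ((0.49996885657310486, -0.24428893625736237), (0.01341789960861206, 0.1109180897474289), 89.54120635986328)
```

View pics/crop1.png

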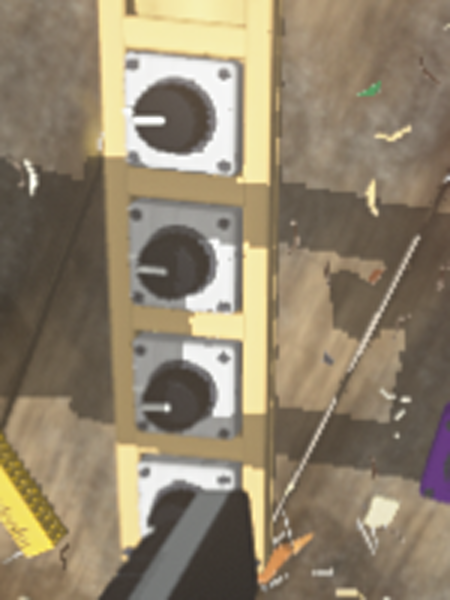

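Call:
apply_moves --moves '[{"jaw":0.7,"offset":[10,-26,22],"rot":[0,0,0]},{"jaw":0.7,"offset":[10,-26,22],"rot":[0,0,0]},{"jaw":0.6,"offset":[10,-26,22],"rot":[0,0,0]},{"jaw":0.6,"offset":[9,-26,22],"rot":[0,0,0]},{"jaw":0.6,"offset":[9,-25,22],"rot":[0,0,0]}]'

```text
time_s: 1.58
eef_pos: [0.4453, 0.0483, 0.0823]
eef_rot: [0.0, 0.707, 0.707, 0.0]
wrist_force: [-0.3, -0.3, -0.4]
opening: 0.601
grasp_force: 0.0
```

```bash
python3 - <<'E'
from h import *
o=ctrl.get_obs(); print(o['time_s'],np.round(o['eef_pos'],4),np.round(o['eef_rot'],3),o['opening'],o['torque'])
im,d,W=cloud('wrist'); save(im,'w1.png')
for x,y in [(.445,.048),(.439,-.0095),(.433,-.0675)]:
        m=(abs(W[...,0]-x)<.03)&(abs(W[...,1]-y)<.026)&(W[...,2]>.036)&(W[...,2]<.046)
        P=W[m]; 
        if len(P)>5: print(len(P),np.round((P.min(0)+P.max(0))/2,4),np.round(np.ptp(P,axis=0),3))
E
```

```text
1.575 [0.4453 0.0483 0.0823] [0.    0.707 0.707 0.   ] 0.6009299364462112 [ 0.00368512 -0.01261324  0.00910114]
697 [0.4462 0.0477 0.0392] [0.024 0.024 0.006]
584 [ 0.4403 -0.0098  0.0393] [0.024 0.024 0.007]
493 [ 0.4342 -0.0675  0.039 ] [0.024 0.025 0.006]
```

View pics/w1.png

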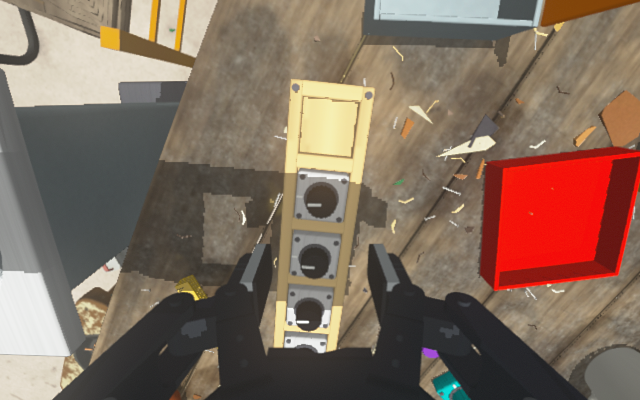

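Call:
apply_moves --moves '[{"jaw":0.6,"offset":[0,1,20],"rot":[0,0,0]},{"jaw":0.6,"offset":[0,0,20],"rot":[0,0,0]},{"jaw":0.6,"offset":[0,0,15],"rot":[0,0,0]},{"jaw":0.0,"offset":[0,0,0],"rot":[0,0,0]},{"jaw":0.0,"offset":[0,0,0],"rot":[0,0,0]}]'

```text
time_s: 2.25
eef_pos: [0.4477, 0.0479, 0.0283]
eef_rot: [0.0, 0.707, 0.707, 0.0]
wrist_force: [-0.1, 0.0, -0.3]
opening: 0.181
grasp_force: 0.0
```

Call:
apply_moves --moves '[{"jaw":0.0,"offset":[0,0,0],"rot":[0,0,0]},{"jaw":0.0,"offset":[0,0,0],"rot":[0,0,0]},{"jaw":0.0,"offset":[0,0,0],"rot":[0,0,9]},{"jaw":0.0,"offset":[0,0,0],"rot":[0,0,9]},{"jaw":0.0,"offset":[0,0,0],"rot":[0,0,9]}]'

```text
time_s: 2.88
eef_pos: [0.4472, 0.048, 0.0281]
eef_rot: [0.0, 0.854, 0.52, 0.0]
wrist_force: [0.2, 0.1, 0.7]
opening: -0.002
grasp_force: 0.0
```

```bash
cat > s.py <<'E'
from h import *
o=ctrl.get_obs(); print(round(o['time_s'],2),np.round(o['eef_pos'],4),np.round(o['q'],2),'F',np.round(o['wrist_force'],1),'T',np.round(o['torque'],3),'op',round(o['opening']*85,1),'g',round(o['grasp_force'],1))
E
python3 s.py
```

```text
2.88 [0.4472 0.048  0.0281] [-0.16  0.13  2.04  0.    0.97  0.32] F [0.2 0.1 0.7] T [ 0.027  0.008 -0.001] op -0.1 g 0.0
```

Call:
apply_moves --moves '[{"jaw":0.0,"offset":[0,0,-20],"rot":[0,0,-9]},{"jaw":0.4,"offset":[0,0,0],"rot":[0,0,-9]},{"jaw":0.4,"offset":[0,-1,0],"rot":[0,0,-9]},{"jaw":0.4,"offset":[0,0,10],"rot":[0,0,0]},{"jaw":0.4,"offset":[0,0,10],"rot":[0,0,0]}]'

```text
time_s: 3.5
eef_pos: [0.4459, 0.0482, 0.0271]
eef_rot: [-0.0, 0.708, 0.706, -0.0]
wrist_force: [0.2, 0.1, -0.6]
opening: 0.398
grasp_force: 0.0
```

Call:
apply_moves --moves '[{"jaw":0.4,"offset":[0,0,2],"rot":[0,0,0]},{"jaw":0.4,"offset":[0,0,1],"rot":[0,0,0]},{"jaw":0.4,"offset":[0,0,1],"rot":[0,0,0]},{"jaw":0.4,"offset":[0,0,0],"rot":[0,0,0]},{"jaw":0.4,"offset":[0,0,0],"rot":[0,0,0]}]'

```text
time_s: 4.12
eef_pos: [0.4462, 0.0481, 0.024]
eef_rot: [0.0, 0.707, 0.707, 0.0]
wrist_force: [1.4, -0.4, -0.1]
opening: 0.4
grasp_force: 0.0
```

```bash
python3 s.py; python3 - <<'E'
from h import *
im,d,W=cloud('side'); im2,_,_=cloud('scene')
a=cv2.resize(im[160:280,250:410],None,fx=4,fy=4,interpolation=cv2.INTER_CUBIC);
save(a,'s2.png')
E
```

```text
4.12 [0.4462 0.0481 0.024 ] [-0.16  0.14  2.04 -0.    0.96 -0.16] F [ 1.4 -0.4 -0.1] T [-0.005 -0.008 -0.019] op 34.0 g 0.0
```

View pics/s2.png

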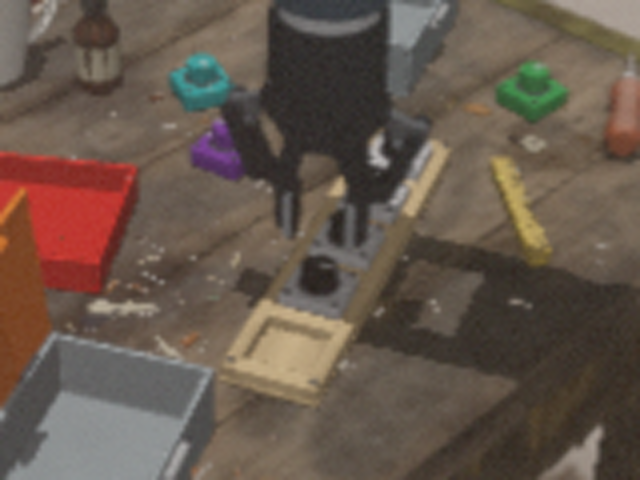

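```bash
python3 - <<'E'
from h import *
for c in ['side','scene','wrist']:
    im,d,W=cloud(c)
    m=(abs(W[...,0]-.446)<.06)&(abs(W[...,1]-.048)<.03)&(W[...,2]>.043)&(W[...,2]<.2)
    P=W[m]; print(c,len(P))
    for s in (-1,1):
        Q=P[s*(P[:,0]-.446)>0]; Q=Q[Q[:,2].argsort()][:8]; 
        if len(Q):print(np.round(Q,3).tolist())
    m=(abs(W[...,0]-.446)<.06)&(abs(W[...,1]-.048)<.03)&(W[...,2]>-.01)&(W[...,2]<.2)
    print(np.histogram(W[m][:,2],bins=np.arange(0,.12,.01))[0])
E
```

```text
side 1050
[[0.421, 0.055, 0.065], [0.422, 0.053, 0.067], [0.426, 0.06, 0.068], [0.424, 0.056, 0.068], [0.423, 0.06, 0.069], [0.419, 0.055, 0.069], [0.416, 0.057, 0.071], [0.426, 0.061, 0.072]]
[[0.467, 0.056, 0.062], [0.462, 0.056, 0.063], [0.461, 0.048, 0.065], [0.464, 0.059, 0.065], [0.462, 0.047, 0.067], [0.467, 0.06, 0.068], [0.461, 0.058, 0.069], [0.464, 0.06, 0.069]]
[ 58 177 116  54  11   0  14  35  41  43  40]
scene 966
[[0.422, 0.043, 0.058], [0.42, 0.044, 0.06], [0.418, 0.049, 0.062], [0.423, 0.04, 0.063], [0.419, 0.036, 0.065], [0.423, 0.036, 0.065], [0.425, 0.038, 0.066], [0.415, 0.052, 0.066]]
[[0.461, 0.049, 0.059], [0.462, 0.046, 0.061], [0.46, 0.054, 0.061], [0.462, 0.049, 0.062], [0.46, 0.051, 0.063], [0.458, 0.039, 0.064], [0.46, 0.041, 0.065], [0.458, 0.056, 0.065]]
[ 60 273  76  61   0   3  32  52  50  47  65]
wrist 38007
[[0.429, 0.045, 0.063], [0.429, 0.044, 0.064], [0.429, 0.044, 0.064], [0.428, 0.041, 0.064], [0.428, 0.054, 0.064], [0.429, 0.043, 0.064], [0.429, 0.04, 0.064], [0.429, 0.042, 0.065]]
[[0.463, 0.044, 0.064], [0.463, 0.043, 0.064], [0.463, 0.045, 0.064], [0.463, 0.044, 0.064], [0.463, 0.045, 0.064], [0.463, 0.039, 0.065], [0.463, 0.043, 0.065], [0.463, 0.041, 0.065]]
[1381 3393 2622  591  712    0  164  667  848  864 1551]
```

Call:
apply_moves --moves '[{"jaw":0.4,"offset":[0,0,8],"rot":[0,0,0]},{"jaw":0.4,"offset":[0,0,8],"rot":[0,0,0]},{"jaw":0.4,"offset":[0,0,6],"rot":[0,0,0]},{"jaw":0.4,"offset":[0,0,0],"rot":[0,0,0]},{"jaw":0.4,"offset":[0,0,0],"rot":[0,0,0]}]'

```text
time_s: 5.0
eef_pos: [0.4461, 0.0481, 0.0018]
eef_rot: [-0.0, 0.707, 0.707, -0.0]
wrist_force: [0.4, 0.3, 0.3]
opening: 0.4
grasp_force: 0.0
```

```bash
python3 s.py; python3 - <<'E'
from h import *
print(ctrl.pinch_z)
im,d,W=cloud('wrist'); save(im,'w3.png'); dd=d.copy()
import numpy as np
# finger pixels: near depth
m=(d>0)&(d<.2)
v,u=np.nonzero(m); print(len(v))
P=W[m]; i=P[:,2].argsort()[:400:40]; print(np.round(P[i],3).tolist()); print(list(zip(u[i],v[i])))
print(np.round(W[260:300:5,245,:],3).tolist())
E
```

```text
5.0 [0.4461 0.0481 0.0018] [-0.16  0.19  2.05  0.    0.91 -0.16] F [0.4 0.3 0.3] T [-0.022  0.003  0.017] op 34.0 g 0.0
0.0187
169518
[[0.485, 0.181, -0.031], [0.465, 0.143, -0.027], [0.478, 0.168, -0.023], [0.483, 0.176, -0.018], [0.47, 0.151, -0.014], [0.479, 0.168, -0.01], [0.484, 0.178, -0.007], [0.624, 0.157, -0.006], [0.62, 0.152, -0.005], [0.622, 0.155, -0.005]]
[(np.int64(381), np.int64(13)), (np.int64(349), np.int64(75)), (np.int64(372), np.int64(31)), (np.int64(381), np.int64(16)), (np.int64(359), np.int64(60)), (np.int64(376), np.int64(27)), (np.int64(388), np.int64(6)), (np.int64(619), np.int64(51)), (np.int64(612), np.int64(59)), (np.int64(616), np.int64(54))]
[[0.393, 0.02, -0.0], [0.393, 0.016, -0.0], [0.392, 0.011, -0.002], [0.387, -0.003, -0.017], [0.392, 0.003, -0.002], [0.417, 0.059, 0.085], [0.418, 0.059, 0.088], [0.418, 0.06, 0.092]]
```

View pics/w3.png

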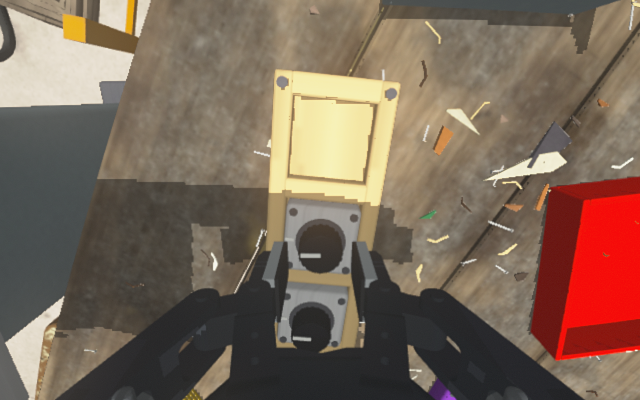

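Call:
apply_moves --moves '[{"jaw":0.4,"offset":[0,0,5],"rot":[0,0,0]},{"jaw":0.4,"offset":[0,0,4],"rot":[0,0,0]},{"jaw":0.4,"offset":[0,0,0],"rot":[0,0,0]},{"jaw":0.0,"offset":[0,0,0],"rot":[0,0,0]},{"jaw":0.0,"offset":[0,0,0],"rot":[0,0,0]}]'

```text
time_s: 5.68
eef_pos: [0.446, 0.0482, -0.007]
eef_rot: [-0.0, 0.707, 0.707, -0.0]
wrist_force: [-2.0, 0.0, 3.8]
opening: 0.242
grasp_force: 58.6
```

```bash
python3 s.py; python3 - <<'E'
from h import *
im,d,W=cloud('wrist')
for c,r in [((270,300),(235,270)),((345,375),(235,270))]:
    S=W[r[0]:r[1],c[0]:c[1]].reshape(-1,3); S=S[S[:,2]<.2]; print(np.histogram(S[:,2],bins=np.arange(0,.12,.01))[0])
E
```

```text
5.67 [ 0.446   0.0482 -0.007 ] [-0.16  0.2   2.05 -0.    0.88 -0.16] F [-2.   0.   3.8] T [ 0.     0.344 -0.008] op 20.6 g 58.6
[  0 207 150  65 297 267  60   0   0   0   0]
[  4 346 133  50 217 235  52   0   0   0   0]
```

Call:
apply_moves --moves '[{"jaw":0.0,"offset":[0,0,0],"rot":[0,0,9]},{"jaw":0.0,"offset":[0,0,0],"rot":[0,0,9]},{"jaw":0.0,"offset":[0,0,0],"rot":[0,0,9]},{"jaw":0.0,"offset":[0,0,0],"rot":[0,0,9]},{"jaw":0.0,"offset":[0,0,0],"rot":[0,0,9]}]'

```text
time_s: 6.35
eef_pos: [0.4467, 0.0483, -0.0068]
eef_rot: [0.0, 0.925, 0.38, 0.001]
wrist_force: [-0.6, 0.3, 2.6]
opening: 0.243
grasp_force: 58.6
```

```bash
python3 s.py
```

```text
6.35 [ 0.4467  0.0483 -0.0068] [-0.16  0.2   2.05  0.    0.88  0.63] F [-0.6  0.3  2.6] T [0.243 0.056 0.164] op 20.7 g 58.6
```

Call:
apply_moves --moves '[{"jaw":0.0,"offset":[0,0,0],"rot":[0,0,9]},{"jaw":0.0,"offset":[0,0,0],"rot":[0,0,9]},{"jaw":0.0,"offset":[0,0,0],"rot":[0,0,9]},{"jaw":0.0,"offset":[0,0,0],"rot":[0,0,9]},{"jaw":0.0,"offset":[0,0,0],"rot":[0,0,9]}]'

```text
time_s: 6.98
eef_pos: [0.4471, 0.0483, -0.0067]
eef_rot: [-0.0, 1.0, -0.003, 0.001]
wrist_force: [2.3, 1.8, 0.6]
opening: 0.241
grasp_force: 61.5
```

```bash
python3 s.py
```

```text
6.97 [ 0.4471  0.0483 -0.0067] [-0.16  0.2   2.05  0.    0.88  1.42] F [2.3 1.8 0.6] T [ 0.654 -0.501  0.247] op 20.5 g 61.5
```

Call:
apply_moves --moves '[{"jaw":0.0,"offset":[0,0,0],"rot":[0,0,-9]},{"jaw":0.0,"offset":[0,0,0],"rot":[0,0,-9]},{"jaw":0.0,"offset":[0,0,0],"rot":[0,0,-9]},{"jaw":0.0,"offset":[0,0,0],"rot":[0,0,-9]},{"jaw":0.0,"offset":[0,0,0],"rot":[0,0,-9]}]'

```text
time_s: 7.6
eef_pos: [0.4465, 0.0488, -0.0068]
eef_rot: [-0.0, 0.923, 0.385, 0.001]
wrist_force: [-1.2, 2.8, 5.5]
opening: 0.241
grasp_force: 61.9
```

```bash
python3 s.py
```

```text
7.6 [ 0.4465  0.0488 -0.0068] [-0.16  0.2   2.05  0.    0.88  0.62] F [-1.2  2.8  5.5] T [0.729 0.306 0.044] op 20.5 g 61.9
```

Call:
apply_moves --moves '[{"jaw":0.0,"offset":[0,0,0],"rot":[0,0,-9]},{"jaw":0.0,"offset":[0,0,0],"rot":[0,0,-9]},{"jaw":0.0,"offset":[0,0,0],"rot":[0,0,-9]},{"jaw":0.0,"offset":[0,0,0],"rot":[0,0,-9]},{"jaw":0.0,"offset":[0,0,0],"rot":[0,0,-9]}]'

```text
time_s: 8.22
eef_pos: [0.4458, 0.0486, -0.0068]
eef_rot: [-0.0, 0.705, 0.709, 0.0]
wrist_force: [-3.9, 1.8, 7.7]
opening: 0.242
grasp_force: 62.1
```

```bash
python3 s.py
```

```text
8.22 [ 0.4458  0.0486 -0.0068] [-0.16  0.2   2.05  0.    0.89 -0.16] F [-3.9  1.8  7.7] T [ 0.442  0.793 -0.027] op 20.6 g 62.1
```

Call:
apply_moves --moves '[{"jaw":0.4,"offset":[0,0,0],"rot":[0,0,0]},{"jaw":0.4,"offset":[0,0,0],"rot":[0,0,0]},{"jaw":0.4,"offset":[0,0,-10],"rot":[0,0,0]},{"jaw":0.4,"offset":[0,0,-15],"rot":[0,0,0]},{"jaw":0.4,"offset":[0,0,0],"rot":[0,0,0]}]'

```text
time_s: 8.85
eef_pos: [0.4478, 0.0479, 0.0196]
eef_rot: [0.002, 0.707, 0.707, 0.001]
wrist_force: [1.0, -0.6, 0.2]
opening: 0.398
grasp_force: 0.0
```

```bash
cat >> h.py <<'E'
def lines(c='wrist',pred=None):
    "white-line direction (deg, world) on each black knob, from the top view"
    im,d,W=cloud(c); out=[]
    return im,d,W
E
python3 s.py; python3 - <<'E'
from h import *
im,d,W=cloud('wrist'); save(cv2.resize(im[200:350,240:400],None,fx=4,fy=4,interpolation=cv2.INTER_CUBIC),'w4.png')
E
```

```text
8.85 [0.4478 0.0479 0.0196] [-0.16  0.15  2.04 -0.    0.94 -0.16] F [ 1.  -0.6  0.2] T [0.029 0.001 0.01 ] op 33.9 g 0.0
```

View pics/w4.png

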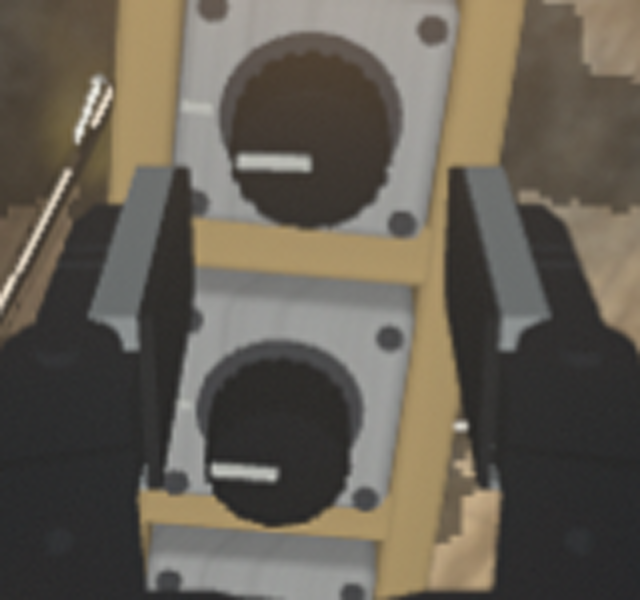

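```bash
cat > k.py <<'E'
import sys
from h import *
exec(open('s.py').read())
im,d,W=cloud('wrist'); g=im.min(2).astype(float)
K=[(.4462,.0477),(.4403,-.0098),(.4342,-.0675),(.428,-.125)]
for i in map(int,sys.argv[1:]):
    c=np.array(K[i-1])
    rr=np.hypot(W[...,0]-c[0],W[...,1]-c[1])
    m=(rr<.0125)&(W[...,2]>.034)&(W[...,2]<.046)
    if m.sum()<40: print(i,'few',m.sum()); continue
    wm=m&(g>95)&(g>np.median(g[m])*1.8)&(rr<.0115)
    P=W[m][:,:2]; w=W[wm][:,:2]
    cc=(P.min(0)+P.max(0))/2
    v=w.mean(0)-c
    print('knob',i,m.sum(),wm.sum(),'centre',np.round(cc,4),'line deg',np.degrees(np.arctan2(v[1],v[0])).round(0),'r',np.hypot(*v).round(4))
E
python3 k.py 1 2 3
```

```text
8.9 [0.4471 0.048  0.0189] [-0.16  0.15  2.05 -0.    0.94 -0.16] F [-0.7 -0.4 -0.8] T [ 0.029  0.015 -0.038] op 34.0 g 0.0
knob 1 1259 84 centre [0.4459 0.0476] line deg -174.0 r 0.0053
knob 2 1019 59 centre [ 0.4403 -0.0097] line deg -180.0 r 0.0055
3 few 0
```

Call:
apply_moves --moves '[{"jaw":0.4,"offset":[0,-1,12],"rot":[0,0,0]},{"jaw":0.4,"offset":[0,0,12],"rot":[0,0,0]},{"jaw":0.0,"offset":[0,0,0],"rot":[0,0,0]},{"jaw":0.0,"offset":[0,0,0],"rot":[0,0,0]},{"jaw":0.0,"offset":[0,0,0],"rot":[0,0,0]}]'

```text
time_s: 9.57
eef_pos: [0.4451, 0.0482, -0.0064]
eef_rot: [0.0, 0.707, 0.707, 0.0]
wrist_force: [3.3, 0.3, -4.1]
opening: 0.246
grasp_force: 58.8
```

```bash
python3 k.py 1 2
```

```text
9.57 [ 0.4451  0.0482 -0.0064] [-0.16  0.2   2.05  0.    0.89 -0.16] F [ 3.3  0.3 -4.1] T [-0.039 -0.586 -0.   ] op 21.0 g 58.8
knob 1 1635 101 centre [0.4448 0.0478] line deg -178.0 r 0.0061
knob 2 889 40 centre [ 0.4402 -0.005 ] line deg 174.0 r 0.0039
```

Call:
apply_moves --moves '[{"jaw":0.0,"offset":[0,0,0],"rot":[0,0,9]},{"jaw":0.0,"offset":[0,0,0],"rot":[0,0,9]},{"jaw":0.0,"offset":[0,0,0],"rot":[0,0,9]},{"jaw":0.0,"offset":[0,0,0],"rot":[0,0,9]},{"jaw":0.0,"offset":[0,0,0],"rot":[0,0,9]}]'

```text
time_s: 10.25
eef_pos: [0.4456, 0.048, -0.0059]
eef_rot: [0.0, 0.925, 0.381, 0.0]
wrist_force: [3.6, -0.4, -2.7]
opening: 0.246
grasp_force: 59.1
```

```bash
python3 k.py 1 2
```

```text
10.25 [ 0.4456  0.048  -0.0059] [-0.16  0.2   2.05 -0.    0.89  0.63] F [ 3.6 -0.4 -2.7] T [-0.147 -0.621  0.267] op 20.9 g 59.1
knob 1 1684 100 centre [0.4462 0.0476] line deg 142.0 r 0.0057
2 few 0
```

Call:
apply_moves --moves '[{"jaw":0.0,"offset":[0,0,0],"rot":[0,0,9]},{"jaw":0.0,"offset":[0,0,0],"rot":[0,0,9]},{"jaw":0.0,"offset":[0,0,0],"rot":[0,0,9]},{"jaw":0.0,"offset":[0,0,0],"rot":[0,0,9]},{"jaw":0.0,"offset":[0,0,0],"rot":[0,0,9]}]'

```text
time_s: 10.92
eef_pos: [0.4448, 0.0479, -0.0062]
eef_rot: [0.0, 1.0, -0.001, -0.0]
wrist_force: [2.3, -1.0, -1.7]
opening: 0.25
grasp_force: 43.9
```

```bash
python3 k.py 1 2; python3 -c "
from h import *
im,d,W=cloud('wrist'); save(cv2.resize(im[150:350,220:420],None,fx=3,fy=3),'w5.png')"
```

```text
10.93 [ 0.4448  0.0479 -0.0062] [-0.16  0.2   2.05 -0.    0.89  1.41] F [ 2.3 -1.  -1.7] T [-0.216 -0.32   0.252] op 21.3 g 43.9
knob 1 1680 101 centre [0.4456 0.047 ] line deg 108.0 r 0.005
knob 2 1624 94 centre [ 0.4408 -0.0096] line deg -179.0 r 0.0052
```

View pics/w5.png

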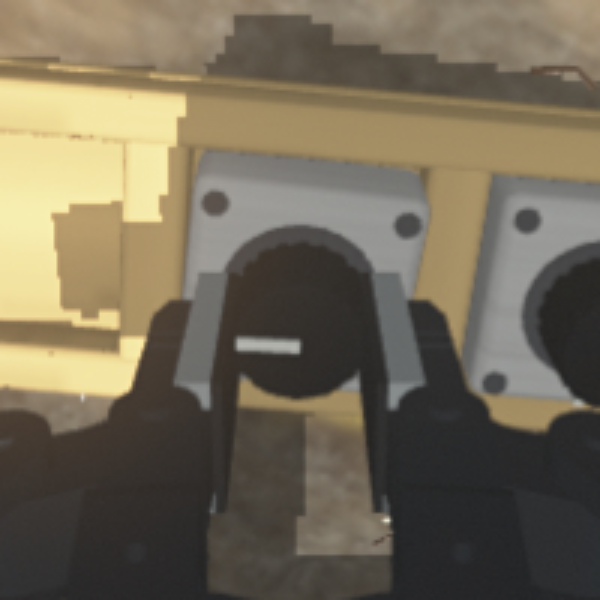

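Call:
apply_moves --moves '[{"jaw":0.0,"offset":[0,0,0],"rot":[0,0,-9]},{"jaw":0.0,"offset":[0,0,0],"rot":[0,0,-9]},{"jaw":0.0,"offset":[0,0,0],"rot":[0,0,-9]},{"jaw":0.0,"offset":[0,0,0],"rot":[0,0,-9]},{"jaw":0.0,"offset":[0,0,0],"rot":[0,0,-9]}]'

```text
time_s: 11.65
eef_pos: [0.445, 0.048, -0.0062]
eef_rot: [0.0, 0.922, 0.388, -0.0]
wrist_force: [1.9, -0.9, -3.1]
opening: 0.241
grasp_force: 59.0
```

```bash
python3 k.py 1
```

```text
11.65 [ 0.445   0.048  -0.0062] [-0.16  0.2   2.05 -0.    0.89  0.62] F [ 1.9 -0.9 -3.1] T [-0.285 -0.491 -0.026] op 20.5 g 59.0
knob 1 1649 99 centre [0.4462 0.0476] line deg 148.0 r 0.0062
```

Call:
apply_moves --moves '[{"jaw":0.0,"offset":[0,0,0],"rot":[0,0,-9]},{"jaw":0.0,"offset":[0,0,0],"rot":[0,0,-9]},{"jaw":0.0,"offset":[0,0,0],"rot":[0,0,-9]},{"jaw":0.0,"offset":[0,0,0],"rot":[0,0,-9]},{"jaw":0.0,"offset":[0,0,0],"rot":[0,0,-9]}]'

```text
time_s: 12.32
eef_pos: [0.4457, 0.0481, -0.006]
eef_rot: [0.001, 0.705, 0.709, 0.001]
wrist_force: [4.4, -0.5, -3.3]
opening: 0.247
grasp_force: 59.0
```

```bash
python3 k.py 1
```

```text
12.32 [ 0.4457  0.0481 -0.006 ] [-0.16  0.2   2.05  0.    0.89 -0.17] F [ 4.4 -0.5 -3.3] T [-0.075 -0.776 -0.054] op 21.0 g 59.0
knob 1 1650 100 centre [0.4454 0.0476] line deg -177.0 r 0.0058
```

Call:
apply_moves --moves '[{"jaw":0.0,"offset":[0,0,0],"rot":[0,0,-9]},{"jaw":0.0,"offset":[0,0,0],"rot":[0,0,-9]},{"jaw":0.0,"offset":[0,0,0],"rot":[0,0,-9]},{"jaw":0.0,"offset":[0,0,0],"rot":[0,0,-9]},{"jaw":0.0,"offset":[0,0,0],"rot":[0,0,-9]}]'

```text
time_s: 13.0
eef_pos: [0.4459, 0.0484, -0.0059]
eef_rot: [0.001, 0.381, 0.925, 0.001]
wrist_force: [4.2, 0.8, -1.4]
opening: 0.248
grasp_force: 59.2
```

```bash
python3 k.py 1
```

```text
13.0 [ 0.4459  0.0484 -0.0059] [-0.16  0.2   2.05  0.    0.89 -0.95] F [ 4.2  0.8 -1.4] T [ 0.275 -0.789  0.011] op 21.1 g 59.2
knob 1 1573 112 centre [0.4462 0.0477] line deg -133.0 r 0.0053
```

Call:
apply_moves --moves '[{"jaw":0.0,"offset":[0,0,-10],"rot":[0,0,9]},{"jaw":0.0,"offset":[0,0,-15],"rot":[0,0,9]},{"jaw":0.0,"offset":[0,0,-20],"rot":[0,0,9]},{"jaw":0.0,"offset":[0,0,-20],"rot":[0,0,9]},{"jaw":0.0,"offset":[0,0,-10],"rot":[0,0,9]}]'

```text
time_s: 13.68
eef_pos: [0.4443, 0.0483, 0.0694]
eef_rot: [-0.0, 0.71, 0.704, -0.0]
wrist_force: [0.2, -0.3, -1.4]
opening: 0.244
grasp_force: 59.4
```

```bash
cat > tray.py <<'E'
exec(open('s.py').read())
for c in ['scene','side']:
    im,d,W=cloud(c)
    h=cv2.cvtColor(im,cv2.COLOR_RGB2HSV); m=((h[...,0]<6)|(h[...,0]>174))&(h[...,1]>180)&(W[...,2]>-.01)&(W[...,2]<.035)&(W[...,0]>.5)&(W[...,0]<.85)&(abs(W[...,1])<.2)
    m=cv2.morphologyEx(m.astype(np.uint8),cv2.MORPH_OPEN,np.ones((3,3)))>0
    P=W[m][:,:2].astype(np.float32); print(c,m.sum(),np.round(np.percentile(P,[1,99],axis=0),3).tolist(),cv2.minAreaRect(P))
E
python3 tray.py; python3 -c "
from h import *
im,d,W=cloud('wrist'); save(im,'w6.png')"
```

```text
13.68 [0.4443 0.0483 0.0694] [-0.16  0.05  2.02 -0.    1.07 -0.15] F [ 0.2 -0.3 -1.4] T [-0.018  0.011  0.02 ] op 20.7 g 59.4
scene 1510 [[0.594, -0.042], [0.722, 0.085]] ((0.658501148223877, 0.022125106304883957), (0.12727615237236023, 0.12110535055398941), 7.158723831176758)
side 516 [[0.597, -0.036], [0.72, 0.08]] ((0.6596909761428833, 0.026084721088409424), (0.11782897263765335, 0.12139619886875153), 6.699577808380127)
```

View pics/w6.png

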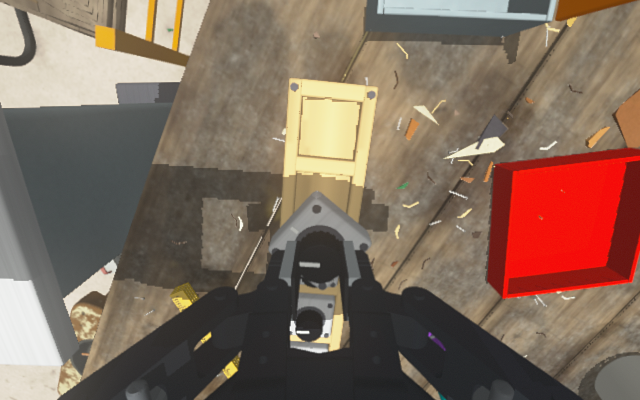

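Call:
apply_moves --moves '[{"jaw":0.0,"offset":[0,30,0],"rot":[0,0,0]},{"jaw":0.0,"offset":[0,45,0],"rot":[0,0,0]},{"jaw":0.0,"offset":[0,50,0],"rot":[0,0,0]},{"jaw":0.0,"offset":[0,50,0],"rot":[0,0,0]},{"jaw":0.0,"offset":[0,35,0],"rot":[0,0,0]}]'

```text
time_s: 14.45
eef_pos: [0.6557, 0.0482, 0.067]
eef_rot: [-0.001, 0.706, 0.708, -0.001]
wrist_force: [-0.1, 0.2, -2.0]
opening: 0.242
grasp_force: 59.4
```

Call:
apply_moves --moves '[{"jaw":0.0,"offset":[0,0,15],"rot":[0,0,-9]},{"jaw":0.0,"offset":[0,0,20],"rot":[0,0,-9]},{"jaw":0.0,"offset":[0,0,15],"rot":[0,0,-9]},{"jaw":0.0,"offset":[0,0,10],"rot":[0,0,-9]},{"jaw":0.0,"offset":[0,0,4],"rot":[0,0,-9]}]'

```text
time_s: 15.08
eef_pos: [0.6527, 0.0484, 0.002]
eef_rot: [-0.002, 0.379, 0.925, -0.001]
wrist_force: [-0.6, 0.3, -1.8]
opening: 0.243
grasp_force: 59.4
```

```bash
python3 tray.py
```

```text
15.07 [0.6527 0.0484 0.002 ] [-0.11  0.57  1.5   0.    1.07 -0.9 ] F [-0.6  0.3 -1.8] T [0.016 0.045 0.032] op 20.6 g 59.4
scene 1158 [[0.593, -0.042], [0.723, 0.077]] ((0.6593109369277954, 0.021976254880428314), (0.12730568647384644, 0.12169338762760162), 6.2555108070373535)
side 76 [[0.619, -0.011], [0.721, 0.084]] ((0.679559588432312, 0.04506630823016167), (0.03445388004183769, 0.13848915696144104), 47.12653350830078)
```

Call:
apply_moves --moves '[{"jaw":0.0,"offset":[0,0,4],"rot":[0,0,0]},{"jaw":0.0,"offset":[0,0,4],"rot":[0,0,0]},{"jaw":0.4,"offset":[0,0,0],"rot":[0,0,0]},{"jaw":0.4,"offset":[0,0,0],"rot":[0,0,0]},{"jaw":0.4,"offset":[0,0,-4],"rot":[0,0,0]}]'

```text
time_s: 15.8
eef_pos: [0.655, 0.0482, 0.001]
eef_rot: [-0.0, 0.383, 0.924, -0.0]
wrist_force: [0.0, -0.1, -0.1]
opening: 0.402
grasp_force: 0.0
```

Call:
apply_moves --moves '[{"jaw":0.4,"offset":[0,0,-15],"rot":[0,0,0]},{"jaw":0.4,"offset":[0,0,-15],"rot":[0,0,9]},{"jaw":0.4,"offset":[0,0,-20],"rot":[0,0,9]},{"jaw":0.4,"offset":[0,0,-20],"rot":[0,0,9]},{"jaw":0.4,"offset":[0,0,0],"rot":[0,0,9]}]'

```text
time_s: 16.42
eef_pos: [0.6573, 0.048, 0.0748]
eef_rot: [0.002, 0.651, 0.759, 0.002]
wrist_force: [-0.3, 0.9, -0.3]
opening: 0.396
grasp_force: 0.0
```

Call:
apply_moves --moves '[{"jaw":0.4,"offset":[0,0,0],"rot":[0,0,9]},{"jaw":0.4,"offset":[-15,-45,0],"rot":[0,0,0]},{"jaw":0.4,"offset":[-15,-55,0],"rot":[0,0,0]},{"jaw":0.4,"offset":[-15,-55,0],"rot":[0,0,0]},{"jaw":0.4,"offset":[-13,-55,0],"rot":[0,0,0]}]'

```text
time_s: 17.05
eef_pos: [0.4441, -0.0104, 0.072]
eef_rot: [0.001, 0.707, 0.707, 0.0]
wrist_force: [0.3, -0.6, 0.6]
opening: 0.398
grasp_force: 0.0
```

```bash
python3 k.py 2 3;python3 tray.py
```

```text
17.05 [ 0.4441 -0.0104  0.072 ] [-0.29  0.04  2.03 -0.    1.07 -0.29] F [ 0.3 -0.6  0.6] T [ 0.033  0.076 -0.028] op 33.9 g 0.0
knob 2 774 51 centre [ 0.4401 -0.0099] line deg -180.0 r 0.0054
knob 3 653 41 centre [ 0.4343 -0.0677] line deg -176.0 r 0.0051
17.1 [ 0.4349 -0.0091  0.069 ] [-0.29  0.03  2.05 -0.    1.07 -0.29] F [-1.3  2.2 -1.3] T [ 0.169  0.088 -0.008] op 34.3 g 0.0
scene 1241 [[0.593, -0.042], [0.723, 0.086]] ((0.6591916680335999, 0.021684683859348297), (0.12817595899105072, 0.1228366270661354), 8.09257984161377)
side 335 [[0.598, -0.037], [0.72, 0.073]] ((0.6603186726570129, 0.023892220109701157), (0.11801538616418839, 0.12040940672159195), 7.144384384155273)
```

Call:
apply_moves --moves '[{"jaw":0.4,"offset":[0,0,20],"rot":[0,0,0]},{"jaw":0.4,"offset":[0,0,20],"rot":[0,0,0]},{"jaw":0.4,"offset":[0,0,0],"rot":[0,0,0]},{"jaw":0.4,"offset":[0,0,0],"rot":[0,0,0]},{"jaw":0.4,"offset":[0,0,0],"rot":[0,0,0]}]'

```text
time_s: 17.82
eef_pos: [0.4462, -0.01, 0.0318]
eef_rot: [0.001, 0.707, 0.707, 0.0]
wrist_force: [-0.9, 0.9, -0.1]
opening: 0.402
grasp_force: 0.0
```

```bash
python3 k.py 2 3
```

```text
17.82 [ 0.4462 -0.01    0.0318] [-0.29  0.12  2.05  0.    0.97 -0.29] F [-0.9  0.9 -0.1] T [-0.007  0.015  0.027] op 34.2 g 0.0
knob 2 1111 71 centre [ 0.4404 -0.0097] line deg -179.0 r 0.0054
knob 3 883 62 centre [ 0.4342 -0.0674] line deg -174.0 r 0.0052
```

Call:
apply_moves --moves '[{"jaw":0.4,"offset":[0,-6,10],"rot":[0,0,0]},{"jaw":0.4,"offset":[0,0,15],"rot":[0,0,0]},{"jaw":0.4,"offset":[0,0,12],"rot":[0,0,0]},{"jaw":0.0,"offset":[0,0,0],"rot":[0,0,0]},{"jaw":0.0,"offset":[0,0,0],"rot":[0,0,0]}]'

```text
time_s: 18.5
eef_pos: [0.4393, -0.0099, -0.0064]
eef_rot: [0.0, 0.707, 0.707, 0.0]
wrist_force: [2.1, 0.5, -2.4]
opening: 0.25
grasp_force: 58.8
```

```bash
python3 k.py 2
```

```text
18.5 [ 0.4393 -0.0099 -0.0064] [-0.29  0.18  2.08  0.    0.88 -0.29] F [ 2.1  0.5 -2.4] T [-0.06  -0.465  0.003] op 21.3 g 58.8
knob 2 1632 97 centre [ 0.439  -0.0098] line deg -177.0 r 0.0062
```

Call:
apply_moves --moves '[{"jaw":0.0,"offset":[0,0,0],"rot":[0,0,9]},{"jaw":0.0,"offset":[0,0,0],"rot":[0,0,9]},{"jaw":0.0,"offset":[0,0,0],"rot":[0,0,9]},{"jaw":0.0,"offset":[0,0,0],"rot":[0,0,9]},{"jaw":0.0,"offset":[0,0,0],"rot":[0,0,9]}]'

```text
time_s: 19.18
eef_pos: [0.4391, -0.0099, -0.0061]
eef_rot: [0.0, 0.925, 0.38, 0.0]
wrist_force: [1.2, 0.9, -2.2]
opening: 0.248
grasp_force: 58.9
```

```bash
python3 k.py 2
```

```text
19.18 [ 0.4391 -0.0099 -0.0061] [-0.29  0.18  2.08 -0.    0.88  0.5 ] F [ 1.2  0.9 -2.2] T [ 0.051 -0.333  0.026] op 21.1 g 58.9
knob 2 1663 97 centre [ 0.4401 -0.0101] line deg 144.0 r 0.006
```

Call:
apply_moves --moves '[{"jaw":0.0,"offset":[0,0,0],"rot":[0,0,9]},{"jaw":0.0,"offset":[0,0,0],"rot":[0,0,9]},{"jaw":0.0,"offset":[0,0,0],"rot":[0,0,9]},{"jaw":0.0,"offset":[0,0,0],"rot":[0,0,9]},{"jaw":0.0,"offset":[0,0,0],"rot":[0,0,9]}]'

```text
time_s: 19.85
eef_pos: [0.439, -0.0095, -0.0062]
eef_rot: [-0.0, 1.0, -0.001, 0.0]
wrist_force: [2.2, 1.7, -2.8]
opening: 0.245
grasp_force: 58.9
```

```bash
python3 k.py 2
```

```text
19.85 [ 0.439  -0.0095 -0.0062] [-0.29  0.18  2.08  0.    0.88  1.28] F [ 2.2  1.7 -2.8] T [ 0.323 -0.33   0.034] op 20.8 g 58.9
knob 2 1650 100 centre [ 0.4397 -0.0105] line deg 103.0 r 0.0048
```

Call:
apply_moves --moves '[{"jaw":0.0,"offset":[0,0,0],"rot":[0,0,-9]},{"jaw":0.0,"offset":[0,0,0],"rot":[0,0,-9]},{"jaw":0.0,"offset":[0,0,0],"rot":[0,0,-9]},{"jaw":0.0,"offset":[0,0,0],"rot":[0,0,-9]},{"jaw":0.0,"offset":[0,0,0],"rot":[0,0,-9]}]'

```text
time_s: 20.52
eef_pos: [0.439, -0.0102, -0.0061]
eef_rot: [0.0, 0.922, 0.387, -0.0]
wrist_force: [0.5, -3.1, -2.4]
opening: 0.244
grasp_force: 59.1
```

```bash
python3 k.py 2
```

```text
20.52 [ 0.439  -0.0102 -0.0061] [-0.29  0.18  2.08 -0.    0.88  0.48] F [ 0.5 -3.1 -2.4] T [-0.392 -0.184 -0.302] op 20.7 g 59.1
knob 2 1672 100 centre [ 0.4402 -0.0099] line deg 143.0 r 0.0057
```

Call:
apply_moves --moves '[{"jaw":0.0,"offset":[0,0,0],"rot":[0,0,-9]},{"jaw":0.0,"offset":[0,0,0],"rot":[0,0,-9]},{"jaw":0.0,"offset":[0,0,0],"rot":[0,0,-9]},{"jaw":0.0,"offset":[0,0,0],"rot":[0,0,-9]},{"jaw":0.0,"offset":[0,0,0],"rot":[0,0,-9]}]'

```text
time_s: 21.2
eef_pos: [0.4392, -0.0099, -0.0061]
eef_rot: [0.0, 0.705, 0.709, 0.0]
wrist_force: [1.8, -0.6, -2.0]
opening: 0.242
grasp_force: 58.8
```

```bash
python3 k.py 2
```

```text
21.2 [ 0.4392 -0.0099 -0.0061] [-0.29  0.18  2.08  0.    0.88 -0.3 ] F [ 1.8 -0.6 -2. ] T [-0.079 -0.294 -0.288] op 20.5 g 58.8
knob 2 1621 97 centre [ 0.4389 -0.0099] line deg -177.0 r 0.0063
```

Call:
apply_moves --moves '[{"jaw":0.0,"offset":[0,0,0],"rot":[0,0,-9]},{"jaw":0.0,"offset":[0,0,0],"rot":[0,0,-9]},{"jaw":0.0,"offset":[0,0,0],"rot":[0,0,-9]},{"jaw":0.0,"offset":[0,0,0],"rot":[0,0,-9]},{"jaw":0.0,"offset":[0,0,0],"rot":[0,0,-9]}]'

```text
time_s: 21.88
eef_pos: [0.4395, -0.0102, -0.006]
eef_rot: [0.001, 0.381, 0.925, -0.0]
wrist_force: [2.6, -2.9, -2.4]
opening: 0.245
grasp_force: 59.1
```

```bash
cat >> k.py <<'E'
    m=(abs(W[...,0]-c[0])<.03)&(abs(W[...,1]-c[1])<.03)&(W[...,2]>.020)&(W[...,2]<.029)
    m=cv2.morphologyEx(m.astype(np.uint8),cv2.MORPH_OPEN,np.ones((3,3)))>0
    if m.sum()>100: print('  housing',m.sum(),np.round(np.array(cv2.minAreaRect(W[m][:,:2].astype(np.float32))[1]),3),cv2.minAreaRect(W[m][:,:2].astype(np.float32))[2])
print('eff6',round(o['joint_efforts'][5],3))
E
python3 k.py 2
```

```text
21.88 [ 0.4395 -0.0102 -0.006 ] [-0.29  0.18  2.08 -0.    0.88 -1.08] F [ 2.6 -2.9 -2.4] T [-0.377 -0.384 -0.33 ] op 20.8 g 59.1
knob 2 1548 100 centre [ 0.4403 -0.0098] line deg -136.0 r 0.0057
  housing 2516 [0.044 0.043] 86.410888671875
eff6 1.344
```

Call:
apply_moves --moves '[{"jaw":0.0,"offset":[0,0,0],"rot":[0,0,9]},{"jaw":0.0,"offset":[0,0,0],"rot":[0,0,9]},{"jaw":0.0,"offset":[0,0,0],"rot":[0,0,9]},{"jaw":0.0,"offset":[0,0,0],"rot":[0,0,9]},{"jaw":0.0,"offset":[0,0,0],"rot":[0,0,9]}]'

```text
time_s: 22.55
eef_pos: [0.4389, -0.0098, -0.0062]
eef_rot: [-0.0, 0.71, 0.704, -0.0]
wrist_force: [0.8, -0.1, -0.6]
opening: 0.243
grasp_force: 59.2
```

```bash
python3 k.py 2; python3 -c "
from h import *
im,d,W=cloud('wrist'); save(cv2.resize(im[150:350,220:420],None,fx=3,fy=3),'w7.png')"
```

```text
22.55 [ 0.4389 -0.0098 -0.0062] [-0.29  0.18  2.08 -0.    0.88 -0.29] F [ 0.8 -0.1 -0.6] T [-0.091 -0.162  0.073] op 20.7 g 59.2
knob 2 1587 91 centre [ 0.4386 -0.0099] line deg -179.0 r 0.0065
  housing 2357 [0.044 0.044] 84.06500244140625
eff6 -1.649
```

View pics/w7.png

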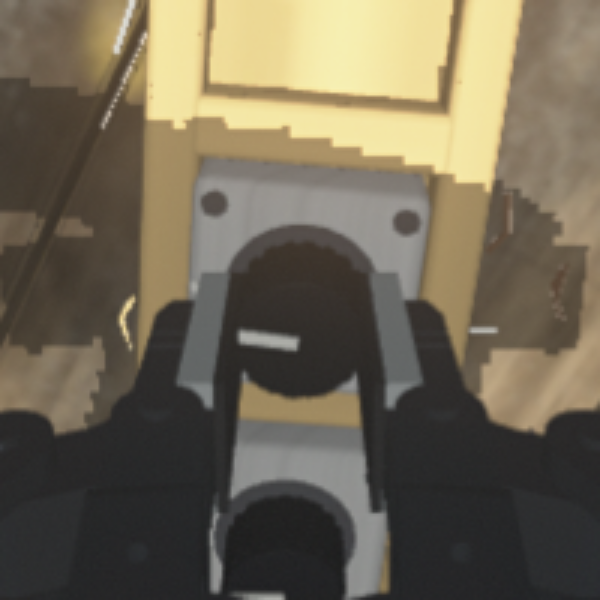

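Call:
apply_moves --moves '[{"jaw":0.4,"offset":[0,0,0],"rot":[0,0,0]},{"jaw":0.4,"offset":[0,0,0],"rot":[0,0,0]},{"jaw":0.4,"offset":[0,0,-15],"rot":[0,0,0]},{"jaw":0.4,"offset":[-10,-2,-10],"rot":[0,0,0]},{"jaw":0.4,"offset":[-20,-2,0],"rot":[0,0,0]}]'

```text
time_s: 23.28
eef_pos: [0.4361, -0.0406, 0.0205]
eef_rot: [0.001, 0.707, 0.708, 0.001]
wrist_force: [-0.1, -0.8, -0.4]
opening: 0.4
grasp_force: 0.0
```

Call:
apply_moves --moves '[{"jaw":0.4,"offset":[-28,-1,0],"rot":[0,0,0]},{"jaw":0.4,"offset":[0,0,0],"rot":[0,0,0]},{"jaw":0.4,"offset":[0,0,10],"rot":[0,0,0]},{"jaw":0.4,"offset":[0,0,0],"rot":[0,0,0]},{"jaw":0.4,"offset":[0,0,0],"rot":[0,0,0]}]'

```text
time_s: 23.9
eef_pos: [0.4337, -0.0672, 0.0085]
eef_rot: [-0.0, 0.707, 0.707, -0.0]
wrist_force: [0.5, -0.1, -0.5]
opening: 0.402
grasp_force: 0.0
```

```bash
python3 k.py 3 4
```

```text
23.9 [ 0.4337 -0.0672  0.0085] [-0.43  0.15  2.07  0.    0.92 -0.43] F [ 0.5 -0.1 -0.5] T [ 0.014 -0.021 -0.029] op 34.2 g 0.0
knob 3 1408 91 centre [ 0.4343 -0.0676] line deg -175.0 r 0.0053
  housing 2832 [0.044 0.044] 84.48075103759766
knob 4 1091 54 centre [ 0.4283 -0.1249] line deg -172.0 r 0.0046
  housing 2186 [0.044 0.044] 84.71046447753906
eff6 0.002
```

Call:
apply_moves --moves '[{"jaw":0.4,"offset":[0,0,8],"rot":[0,0,0]},{"jaw":0.4,"offset":[0,0,7],"rot":[0,0,0]},{"jaw":0.0,"offset":[0,0,0],"rot":[0,0,0]},{"jaw":0.0,"offset":[0,0,0],"rot":[0,0,0]},{"jaw":0.0,"offset":[0,0,0],"rot":[0,0,0]}]'

```text
time_s: 24.58
eef_pos: [0.434, -0.0678, -0.0062]
eef_rot: [0.0, 0.707, 0.707, 0.0]
wrist_force: [1.2, -0.2, -0.9]
opening: 0.241
grasp_force: 58.8
```

```bash
python3 k.py 3
```

```text
24.57 [ 0.434  -0.0678 -0.0062] [-0.43  0.18  2.08  0.    0.88 -0.43] F [ 1.2 -0.2 -0.9] T [ 0.022 -0.229  0.008] op 20.5 g 58.8
knob 3 1635 100 centre [ 0.4337 -0.0678] line deg -173.0 r 0.0058
  housing 2308 [0.044 0.044] 83.91642761230469
eff6 0.009
```

Call:
apply_moves --moves '[{"jaw":0.0,"offset":[0,0,0],"rot":[0,0,9]},{"jaw":0.0,"offset":[0,0,0],"rot":[0,0,9]},{"jaw":0.0,"offset":[0,0,0],"rot":[0,0,9]},{"jaw":0.0,"offset":[0,0,0],"rot":[0,0,9]},{"jaw":0.0,"offset":[0,0,0],"rot":[0,0,9]}]'

```text
time_s: 25.25
eef_pos: [0.4339, -0.0678, -0.0062]
eef_rot: [-0.0, 0.925, 0.38, -0.0]
wrist_force: [0.4, 0.4, -1.5]
opening: 0.245
grasp_force: 58.8
```

```bash
python3 k.py 3
```

```text
25.25 [ 0.4339 -0.0678 -0.0062] [-0.43  0.18  2.08 -0.    0.88  0.36] F [ 0.4  0.4 -1.5] T [ 0.006 -0.163  0.016] op 20.8 g 58.8
knob 3 1623 94 centre [ 0.4341 -0.0675] line deg 144.0 r 0.0051
  housing 2505 [0.044 0.043] 83.9834213256836
eff6 -1.657
```

Call:
apply_moves --moves '[{"jaw":0.0,"offset":[0,0,0],"rot":[0,0,9]},{"jaw":0.0,"offset":[0,0,0],"rot":[0,0,9]},{"jaw":0.0,"offset":[0,0,0],"rot":[0,0,9]},{"jaw":0.0,"offset":[0,0,0],"rot":[0,0,9]},{"jaw":0.0,"offset":[0,0,0],"rot":[0,0,9]}]'

```text
time_s: 25.92
eef_pos: [0.4338, -0.0677, -0.0062]
eef_rot: [-0.0, 1.0, -0.001, -0.0]
wrist_force: [0.7, -0.0, -2.2]
opening: 0.245
grasp_force: 58.8
```

```bash
python3 k.py 3
```

```text
25.93 [ 0.4338 -0.0677 -0.0062] [-0.43  0.18  2.08  0.    0.88  1.15] F [ 0.7 -0.  -2.2] T [ 0.117 -0.122 -0.048] op 20.8 g 58.8
knob 3 1616 95 centre [ 0.4343 -0.0687] line deg 93.0 r 0.0044
  housing 2316 [0.044 0.044] 82.4715805053711
eff6 -1.656
```

Call:
apply_moves --moves '[{"jaw":0.0,"offset":[0,0,0],"rot":[0,0,-9]},{"jaw":0.0,"offset":[0,0,0],"rot":[0,0,-9]},{"jaw":0.0,"offset":[0,0,0],"rot":[0,0,-9]},{"jaw":0.0,"offset":[0,0,0],"rot":[0,0,-9]},{"jaw":0.0,"offset":[0,0,0],"rot":[0,0,-9]}]'

```text
time_s: 26.6
eef_pos: [0.4339, -0.0679, -0.0062]
eef_rot: [-0.0, 0.922, 0.387, -0.0]
wrist_force: [1.0, 0.6, -1.9]
opening: 0.243
grasp_force: 58.8
```

```bash
python3 k.py 3
```

```text
26.6 [ 0.4339 -0.0679 -0.0062] [-0.43  0.18  2.08 -0.    0.88  0.35] F [ 1.   0.6 -1.9] T [-0.075 -0.215 -0.005] op 20.7 g 58.8
knob 3 1627 95 centre [ 0.4342 -0.0676] line deg 145.0 r 0.0052
  housing 2505 [0.044 0.044] 84.58203887939453
eff6 1.656
```

Call:
apply_moves --moves '[{"jaw":0.0,"offset":[0,0,0],"rot":[0,0,-9]},{"jaw":0.0,"offset":[0,0,0],"rot":[0,0,-9]},{"jaw":0.0,"offset":[0,0,0],"rot":[0,0,-9]},{"jaw":0.0,"offset":[0,0,0],"rot":[0,0,-9]},{"jaw":0.0,"offset":[0,0,0],"rot":[0,0,-9]}]'

```text
time_s: 27.28
eef_pos: [0.434, -0.0679, -0.0062]
eef_rot: [0.0, 0.705, 0.709, -0.0]
wrist_force: [0.7, 0.4, -1.8]
opening: 0.24
grasp_force: 58.8
```

```bash
python3 k.py 3
```

```text
27.27 [ 0.434  -0.0679 -0.0062] [-0.43  0.18  2.08 -0.    0.88 -0.43] F [ 0.7  0.4 -1.8] T [-0.036 -0.205 -0.002] op 20.4 g 58.8
knob 3 1631 99 centre [ 0.4337 -0.0679] line deg -174.0 r 0.0058
  housing 2303 [0.044 0.044] 84.7247314453125
eff6 1.656
```

Call:
apply_moves --moves '[{"jaw":0.4,"offset":[0,0,0],"rot":[0,0,0]},{"jaw":0.4,"offset":[0,0,0],"rot":[0,0,0]},{"jaw":0.4,"offset":[0,0,-15],"rot":[0,0,0]},{"jaw":0.4,"offset":[-10,-2,-10],"rot":[0,0,0]},{"jaw":0.4,"offset":[-20,-2,0],"rot":[0,0,0]}]'

```text
time_s: 27.95
eef_pos: [0.4311, -0.0988, 0.0206]
eef_rot: [0.001, 0.707, 0.707, 0.0]
wrist_force: [0.0, 0.5, -0.3]
opening: 0.399
grasp_force: 0.0
```

Call:
apply_moves --moves '[{"jaw":0.4,"offset":[-27,-2,0],"rot":[0,0,0]},{"jaw":0.4,"offset":[0,0,0],"rot":[0,0,0]},{"jaw":0.4,"offset":[0,0,10],"rot":[0,0,0]},{"jaw":0.4,"offset":[0,0,0],"rot":[0,0,0]},{"jaw":0.4,"offset":[0,0,0],"rot":[0,0,0]}]'

```text
time_s: 28.58
eef_pos: [0.4278, -0.1241, 0.0085]
eef_rot: [-0.0, 0.707, 0.707, -0.0]
wrist_force: [0.4, 0.1, 0.3]
opening: 0.399
grasp_force: 0.0
```

```bash
python3 k.py 3 4
```

```text
28.57 [ 0.4278 -0.1241  0.0085] [-0.55  0.17  2.06  0.    0.92 -0.55] F [0.4 0.1 0.3] T [-0.025  0.019 -0.027] op 33.9 g 0.0
knob 3 1751 129 centre [ 0.4341 -0.0681] line deg -170.0 r 0.0058
  housing 4195 [0.044 0.044] 84.39982604980469
knob 4 1380 78 centre [ 0.4285 -0.1252] line deg -171.0 r 0.0048
  housing 2816 [0.044 0.044] 84.75334167480469
eff6 0.004
```

Call:
apply_moves --moves '[{"jaw":0.4,"offset":[0,0,8],"rot":[0,0,0]},{"jaw":0.4,"offset":[0,0,7],"rot":[0,0,0]},{"jaw":0.0,"offset":[0,0,0],"rot":[0,0,0]},{"jaw":0.0,"offset":[0,0,0],"rot":[0,0,0]},{"jaw":0.0,"offset":[0,0,0],"rot":[0,0,0]}]'

```text
time_s: 29.25
eef_pos: [0.4281, -0.1248, -0.0062]
eef_rot: [0.0, 0.707, 0.707, 0.0]
wrist_force: [2.3, 0.2, -1.6]
opening: 0.246
grasp_force: 58.8
```

```bash
python3 k.py 4
```

```text
29.25 [ 0.4281 -0.1248 -0.0062] [-0.55  0.2   2.06  0.    0.89 -0.55] F [ 2.3  0.2 -1.6] T [ 0.026 -0.325 -0.022] op 21.0 g 58.8
knob 4 1627 100 centre [ 0.4278 -0.1255] line deg -167.0 r 0.0055
  housing 2247 [0.044 0.044] 83.57762145996094
eff6 0.017
```

Call:
apply_moves --moves '[{"jaw":0.0,"offset":[0,0,0],"rot":[0,0,9]},{"jaw":0.0,"offset":[0,0,0],"rot":[0,0,9]},{"jaw":0.0,"offset":[0,0,0],"rot":[0,0,9]},{"jaw":0.0,"offset":[0,0,0],"rot":[0,0,9]},{"jaw":0.0,"offset":[0,0,0],"rot":[0,0,9]}]'

```text
time_s: 29.92
eef_pos: [0.4284, -0.1251, -0.0059]
eef_rot: [0.0, 0.925, 0.38, 0.0]
wrist_force: [1.0, -1.4, -2.2]
opening: 0.241
grasp_force: 58.9
```

```bash
python3 k.py 4
```

```text
29.93 [ 0.4284 -0.1251 -0.0059] [-0.55  0.2   2.06 -0.    0.88  0.24] F [ 1.  -1.4 -2.2] T [-0.07  -0.337  0.03 ] op 20.5 g 58.9
knob 4 1617 98 centre [ 0.4281 -0.125 ] line deg 151.0 r 0.0047
  housing 2448 [0.043 0.044] 84.45329284667969
eff6 -1.645
```

Call:
apply_moves --moves '[{"jaw":0.0,"offset":[0,0,0],"rot":[0,0,9]},{"jaw":0.0,"offset":[0,0,0],"rot":[0,0,9]},{"jaw":0.0,"offset":[0,0,0],"rot":[0,0,9]},{"jaw":0.0,"offset":[0,0,0],"rot":[0,0,9]},{"jaw":0.0,"offset":[0,0,0],"rot":[0,0,9]}]'

```text
time_s: 30.6
eef_pos: [0.4285, -0.1252, -0.0059]
eef_rot: [0.0, 1.0, -0.001, 0.0]
wrist_force: [1.5, -0.5, -1.3]
opening: 0.24
grasp_force: 59.0
```

```bash
python3 k.py 4
```

```text
30.6 [ 0.4285 -0.1252 -0.0059] [-0.55  0.2   2.06 -0.    0.88  1.02] F [ 1.5 -0.5 -1.3] T [-0.102 -0.347  0.014] op 20.4 g 59.0
knob 4 1616 101 centre [ 0.4279 -0.1261] line deg 99.0 r 0.0042
  housing 2281 [0.044 0.043] 84.17813873291016
eff6 -1.645
```

Call:
apply_moves --moves '[{"jaw":0.0,"offset":[0,0,0],"rot":[0,0,-9]},{"jaw":0.0,"offset":[0,0,0],"rot":[0,0,-9]},{"jaw":0.0,"offset":[0,0,0],"rot":[0,0,-9]},{"jaw":0.0,"offset":[0,0,0],"rot":[0,0,-9]},{"jaw":0.0,"offset":[0,0,0],"rot":[0,0,-9]}]'

```text
time_s: 31.28
eef_pos: [0.4281, -0.1251, -0.006]
eef_rot: [0.0, 0.922, 0.387, 0.0]
wrist_force: [0.5, -0.9, -0.3]
opening: 0.235
grasp_force: 59.0
```

```bash
python3 k.py 4
```

```text
31.27 [ 0.4281 -0.1251 -0.006 ] [-0.55  0.2   2.06 -0.    0.89  0.22] F [ 0.5 -0.9 -0.3] T [-0.235 -0.142 -0.488] op 20.0 g 59.0
knob 4 1620 96 centre [ 0.4282 -0.1252] line deg 143.0 r 0.0047
  housing 2559 [0.044 0.044] 87.33899688720703
eff6 1.195
```

Call:
apply_moves --moves '[{"jaw":0.0,"offset":[0,0,0],"rot":[0,0,-9]},{"jaw":0.0,"offset":[0,0,0],"rot":[0,0,-9]},{"jaw":0.0,"offset":[0,0,0],"rot":[0,0,-9]},{"jaw":0.0,"offset":[0,0,0],"rot":[0,0,-9]},{"jaw":0.0,"offset":[0,0,0],"rot":[0,0,-9]}]'

```text
time_s: 31.95
eef_pos: [0.4279, -0.1245, -0.0059]
eef_rot: [-0.0, 0.705, 0.709, 0.0]
wrist_force: [-0.4, 2.1, 4.8]
opening: 0.242
grasp_force: 58.8
```

```bash
python3 k.py 4
```

```text
31.95 [ 0.4279 -0.1245 -0.0059] [-0.55  0.2   2.06  0.    0.89 -0.56] F [-0.4  2.1  4.8] T [ 0.219  0.198 -0.508] op 20.6 g 58.8
knob 4 1640 97 centre [ 0.4276 -0.1254] line deg -175.0 r 0.0056
  housing 2225 [0.043 0.044] 85.80897521972656
eff6 1.124
```

Call:
apply_moves --moves '[{"jaw":0.4,"offset":[0,0,0],"rot":[0,0,0]},{"jaw":0.4,"offset":[0,0,0],"rot":[0,0,0]},{"jaw":0.4,"offset":[0,0,-20],"rot":[0,0,0]},{"jaw":0.4,"offset":[0,0,-30],"rot":[0,0,0]},{"jaw":0.4,"offset":[0,0,0],"rot":[0,0,0]}]'

```text
time_s: 32.62
eef_pos: [0.4297, -0.1259, 0.0456]
eef_rot: [0.002, 0.707, 0.707, 0.0]
wrist_force: [0.1, -0.3, 1.4]
opening: 0.4
grasp_force: 0.0
```

```bash
python3 k.py 2 3 4; python3 -c "
from h import *
im,d,W=cloud('wrist'); save(cv2.resize(im[100:360,220:420],None,fx=2.2,fy=2.2),'w8.png')"
```

```text
32.62 [ 0.4297 -0.1259  0.0456] [-0.55  0.09  2.04 -0.    1.   -0.55] F [ 0.1 -0.3  1.4] T [ 0.02  -0.004 -0.008] op 34.0 g 0.0
knob 2 1564 92 centre [ 0.4398 -0.0098] line deg 173.0 r 0.0062
  housing 3590 [0.044 0.044] 84.41651153564453
knob 3 1172 72 centre [ 0.4342 -0.068 ] line deg -172.0 r 0.0061
  housing 2955 [0.044 0.044] 84.29195404052734
knob 4 967 67 centre [ 0.4282 -0.1253] line deg -173.0 r 0.0051
  housing 2163 [0.043 0.044] 85.52352905273438
eff6 -0.003
```

View pics/w8.png

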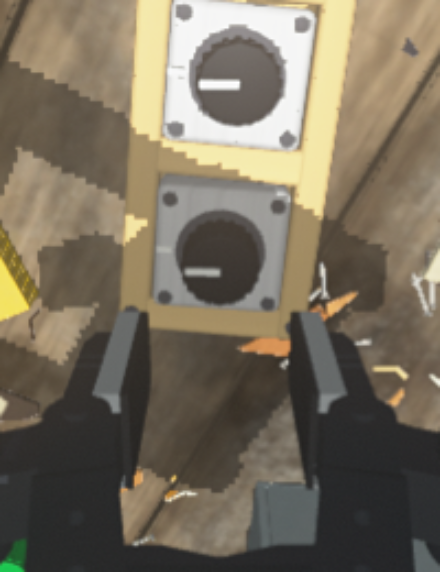

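Call:
apply_moves --moves '[{"jaw":0.4,"offset":[0,0,25],"rot":[0,0,0]},{"jaw":0.4,"offset":[0,0,25],"rot":[0,0,0]},{"jaw":0.4,"offset":[0,0,0],"rot":[0,0,0]},{"jaw":0.0,"offset":[0,0,0],"rot":[0,0,0]},{"jaw":0.0,"offset":[0,0,0],"rot":[0,0,0]}]'

```text
time_s: 33.35
eef_pos: [0.4283, -0.1249, -0.0057]
eef_rot: [0.0, 0.707, 0.707, 0.0]
wrist_force: [0.8, -0.9, -0.9]
opening: 0.239
grasp_force: 58.8
```

Call:
apply_moves --moves '[{"jaw":0.0,"offset":[0,0,0],"rot":[0,0,-3]},{"jaw":0.0,"offset":[0,0,0],"rot":[0,0,-3]},{"jaw":0.0,"offset":[0,0,0],"rot":[0,0,-3]},{"jaw":0.0,"offset":[0,0,0],"rot":[0,0,-3]},{"jaw":0.0,"offset":[0,0,0],"rot":[0,0,-3]}]'

```text
time_s: 33.98
eef_pos: [0.4284, -0.1246, -0.0057]
eef_rot: [0.0, 0.608, 0.794, 0.0]
wrist_force: [0.9, 1.0, -2.2]
opening: 0.237
grasp_force: 58.8
```

```bash
python3 k.py 4
```

```text
33.98 [ 0.4284 -0.1246 -0.0057] [-0.55  0.2   2.06  0.    0.89 -0.81] F [ 0.9  1.  -2.2] T [ 0.352 -0.223 -0.223] op 20.2 g 58.8
knob 4 1612 99 centre [ 0.4279 -0.1251] line deg -152.0 r 0.0054
  housing 2315 [0.043 0.044] 86.20511627197266
eff6 0.334
```

Call:
apply_moves --moves '[{"jaw":0.0,"offset":[0,0,0],"rot":[0,0,-3]},{"jaw":0.0,"offset":[0,0,0],"rot":[0,0,-3]},{"jaw":0.0,"offset":[0,0,0],"rot":[0,0,-3]},{"jaw":0.0,"offset":[0,0,0],"rot":[0,0,-3]},{"jaw":0.0,"offset":[0,0,0],"rot":[0,0,-3]}]'

```text
time_s: 34.65
eef_pos: [0.4283, -0.1248, -0.0057]
eef_rot: [0.0, 0.5, 0.866, 0.0]
wrist_force: [-0.5, 1.6, -2.3]
opening: 0.243
grasp_force: 58.9
```

```bash
python3 k.py 4
```

```text
34.65 [ 0.4283 -0.1248 -0.0057] [-0.55  0.2   2.06  0.    0.89 -1.08] F [-0.5  1.6 -2.3] T [ 0.217 -0.092 -0.048] op 20.6 g 58.9
knob 4 1614 95 centre [ 0.428  -0.1255] line deg -137.0 r 0.0058
  housing 2388 [0.044 0.044] 85.88510131835938
eff6 0.537
```

Call:
apply_moves --moves '[{"jaw":0.0,"offset":[0,0,0],"rot":[0,0,-9]},{"jaw":0.0,"offset":[0,0,0],"rot":[0,0,-9]},{"jaw":0.0,"offset":[0,0,0],"rot":[0,0,-9]},{"jaw":0.0,"offset":[0,0,0],"rot":[0,0,-9]},{"jaw":0.0,"offset":[0,0,0],"rot":[0,0,-9]}]'

```text
time_s: 35.33
eef_pos: [0.4281, -0.1251, -0.0058]
eef_rot: [0.0, 0.129, 0.992, -0.0]
wrist_force: [0.2, -0.5, -0.8]
opening: 0.242
grasp_force: 59.3
```

```bash
python3 k.py 4
```

```text
35.33 [ 0.4281 -0.1251 -0.0058] [-0.55  0.2   2.06 -0.    0.89 -1.86] F [ 0.2 -0.5 -0.8] T [-0.084  0.067 -0.091] op 20.6 g 59.3
knob 4 1613 101 centre [ 0.4281 -0.1254] line deg -97.0 r 0.0059
  housing 2240 [0.044 0.043] 87.43119049072266
eff6 1.678
```

Call:
apply_moves --moves '[{"jaw":0.0,"offset":[0,0,0],"rot":[0,0,0]},{"jaw":0.0,"offset":[0,0,0],"rot":[0,0,0]},{"jaw":0.0,"offset":[0,0,0],"rot":[0,0,0]},{"jaw":0.0,"offset":[0,0,0],"rot":[0,0,0]},{"jaw":0.0,"offset":[0,0,0],"rot":[0,0,0]}]'

```text
time_s: 36.0
eef_pos: [0.4281, -0.1249, -0.0062]
eef_rot: [0.0, 0.131, 0.991, -0.0]
wrist_force: [-0.1, -0.2, -1.4]
opening: 0.242
grasp_force: 59.3
```

```bash
python3 k.py 4
```

```text
36.0 [ 0.4281 -0.1249 -0.0062] [-0.55  0.2   2.06 -0.    0.89 -1.86] F [-0.1 -0.2 -1.4] T [-0.053 -0.026 -0.041] op 20.6 g 59.3
knob 4 1621 100 centre [ 0.4282 -0.1253] line deg -97.0 r 0.0056
  housing 2218 [0.044 0.044] 86.06658935546875
eff6 -0.003
```

Call:
apply_moves --moves '[{"jaw":0.0,"offset":[0,0,0],"rot":[0,0,10]},{"jaw":0.0,"offset":[0,0,0],"rot":[0,0,10]},{"jaw":0.0,"offset":[0,0,0],"rot":[0,0,10]},{"jaw":0.0,"offset":[0,0,0],"rot":[0,0,10]},{"jaw":0.0,"offset":[0,0,0],"rot":[0,0,10]}]'

```text
time_s: 36.67
eef_pos: [0.4282, -0.1246, -0.0062]
eef_rot: [0.0, 0.54, 0.842, 0.0]
wrist_force: [1.9, 1.3, -0.8]
opening: 0.243
grasp_force: 59.3
```

```bash
python3 k.py 4
```

```text
36.67 [ 0.4282 -0.1246 -0.0062] [-0.55  0.2   2.06  0.    0.89 -0.98] F [ 1.9  1.3 -0.8] T [ 0.318 -0.209  0.045] op 20.7 g 59.3
knob 4 1593 96 centre [ 0.4277 -0.1255] line deg -145.0 r 0.0057
  housing 2364 [0.044 0.044] 82.14701843261719
eff6 -1.833
```

Call:
apply_moves --moves '[{"jaw":0.0,"offset":[0,0,0],"rot":[0,0,10]},{"jaw":0.0,"offset":[0,0,0],"rot":[0,0,10]},{"jaw":0.0,"offset":[0,0,0],"rot":[0,0,5]},{"jaw":0.0,"offset":[0,0,0],"rot":[0,0,0]},{"jaw":0.0,"offset":[0,0,0],"rot":[0,0,0]}]'

```text
time_s: 37.35
eef_pos: [0.4281, -0.1247, -0.0062]
eef_rot: [0.0, 0.706, 0.708, 0.0]
wrist_force: [1.6, 1.4, 0.1]
opening: 0.238
grasp_force: 59.4
```

```bash
python3 k.py 4
```

```text
37.35 [ 0.4281 -0.1247 -0.0062] [-0.55  0.2   2.06  0.    0.89 -0.55] F [1.6 1.4 0.1] T [ 0.247 -0.177 -0.038] op 20.3 g 59.4
knob 4 1589 94 centre [ 0.4278 -0.1256] line deg -166.0 r 0.0058
  housing 2220 [0.044 0.044] 83.37715911865234
eff6 0.001
```

Call:
apply_moves --moves '[{"jaw":0.0,"offset":[0,0,0],"rot":[0,0,-5]},{"jaw":0.0,"offset":[0,0,0],"rot":[0,0,-5]},{"jaw":0.0,"offset":[0,0,0],"rot":[0,0,-5]},{"jaw":0.0,"offset":[0,0,0],"rot":[0,0,-5]},{"jaw":0.0,"offset":[0,0,0],"rot":[0,0,-5]}]'

```text
time_s: 38.02
eef_pos: [0.4282, -0.1247, -0.0062]
eef_rot: [0.0, 0.536, 0.845, 0.0]
wrist_force: [1.3, 2.4, -0.3]
opening: 0.244
grasp_force: 59.4
```

```bash
python3 k.py 4
```

```text
38.02 [ 0.4282 -0.1247 -0.0062] [-0.55  0.2   2.06  0.    0.89 -0.99] F [ 1.3  2.4 -0.3] T [ 0.398 -0.27  -0.022] op 20.8 g 59.4
knob 4 1610 97 centre [ 0.4278 -0.1254] line deg -143.0 r 0.0057
  housing 2351 [0.044 0.044] 86.13963317871094
eff6 0.957
```

Call:
apply_moves --moves '[{"jaw":0.0,"offset":[0,0,0],"rot":[0,0,-5]},{"jaw":0.0,"offset":[0,0,0],"rot":[0,0,-5]},{"jaw":0.0,"offset":[0,0,0],"rot":[0,0,-5]},{"jaw":0.0,"offset":[0,0,0],"rot":[0,0,-5]},{"jaw":0.0,"offset":[0,0,0],"rot":[0,0,-5]}]'

```text
time_s: 38.7
eef_pos: [0.4279, -0.1249, -0.0062]
eef_rot: [-0.0, 0.341, 0.94, -0.0]
wrist_force: [-0.2, 0.7, -0.2]
opening: 0.24
grasp_force: 59.5
```

```bash
python3 k.py 4
```

```text
38.7 [ 0.4279 -0.1249 -0.0062] [-0.55  0.2   2.06 -0.    0.89 -1.43] F [-0.2  0.7 -0.2] T [ 0.108 -0.089 -0.   ] op 20.4 g 59.5
knob 4 1587 98 centre [ 0.4278 -0.1252] line deg -122.0 r 0.0061
  housing 2376 [0.044 0.044] 85.87134552001953
eff6 0.925
```

Call:
apply_moves --moves '[{"jaw":0.4,"offset":[0,0,0],"rot":[0,0,0]},{"jaw":0.4,"offset":[0,0,0],"rot":[0,0,0]},{"jaw":0.4,"offset":[0,0,-20],"rot":[0,0,10]},{"jaw":0.4,"offset":[0,0,-20],"rot":[0,0,10]},{"jaw":0.4,"offset":[0,0,0],"rot":[0,0,10]}]'

```text
time_s: 39.38
eef_pos: [0.4294, -0.1257, 0.0354]
eef_rot: [0.002, 0.576, 0.817, 0.0]
wrist_force: [1.1, -0.1, 0.5]
opening: 0.398
grasp_force: 0.0
```

```bash
python3 k.py 4
```

```text
39.38 [ 0.4294 -0.1257  0.0354] [-0.55  0.11  2.04 -0.    0.98 -0.89] F [ 1.1 -0.1  0.5] T [0.068 0.014 0.004] op 33.8 g 0.0
knob 4 1058 67 centre [ 0.4283 -0.1254] line deg -121.0 r 0.0059
  housing 2353 [0.044 0.044] 85.37398529052734
eff6 -1.852
```

Call:
apply_moves --moves '[{"jaw":0.4,"offset":[0,0,0],"rot":[0,0,10]},{"jaw":0.4,"offset":[0,0,0],"rot":[0,0,10]},{"jaw":0.4,"offset":[40,4,0],"rot":[0,0,0]},{"jaw":0.4,"offset":[45,4,0],"rot":[0,0,0]},{"jaw":0.4,"offset":[30,4,0],"rot":[0,0,0]}]'

```text
time_s: 40.05
eef_pos: [0.4396, -0.0083, 0.0336]
eef_rot: [-0.0, 0.706, 0.708, -0.0]
wrist_force: [0.3, -0.3, -1.1]
opening: 0.4
grasp_force: 0.0
```

Call:
apply_moves --moves '[{"jaw":0.4,"offset":[0,0,0],"rot":[0,0,0]},{"jaw":0.4,"offset":[0,0,15],"rot":[0,0,0]},{"jaw":0.4,"offset":[0,0,12],"rot":[0,0,0]},{"jaw":0.4,"offset":[0,0,0],"rot":[0,0,0]},{"jaw":0.4,"offset":[0,0,0],"rot":[0,0,0]}]'

```text
time_s: 40.67
eef_pos: [0.4399, -0.0103, 0.0065]
eef_rot: [-0.0, 0.707, 0.707, -0.0]
wrist_force: [-0.2, -0.3, -0.4]
opening: 0.399
grasp_force: 0.0
```

```bash
python3 k.py 2 3
```

```text
40.67 [ 0.4399 -0.0103  0.0065] [-0.29  0.16  2.07 -0.    0.91 -0.29] F [-0.2 -0.3 -0.4] T [ 0.028 -0.004  0.033] op 34.0 g 0.0
knob 2 1408 92 centre [ 0.4399 -0.0095] line deg 177.0 r 0.005
  housing 2894 [0.044 0.044] 84.80430603027344
knob 3 1145 55 centre [ 0.4342 -0.0675] line deg -171.0 r 0.006
  housing 2156 [0.044 0.044] 82.91765594482422
eff6 -0.005
```

Call:
apply_moves --moves '[{"jaw":0.4,"offset":[0,0,6],"rot":[0,0,0]},{"jaw":0.4,"offset":[0,0,0],"rot":[0,0,0]},{"jaw":0.0,"offset":[0,0,0],"rot":[0,0,0]},{"jaw":0.0,"offset":[0,0,0],"rot":[0,0,0]},{"jaw":0.0,"offset":[0,0,0],"rot":[0,0,0]}]'

```text
time_s: 41.35
eef_pos: [0.4407, -0.01, 0.0015]
eef_rot: [0.001, 0.707, 0.707, 0.0]
wrist_force: [-1.5, 0.9, 7.2]
opening: -0.001
grasp_force: 3.1
```

```bash
python3 k.py 2
```

```text
41.35 [ 0.4407 -0.01    0.0015] [-0.29  0.17  2.07 -0.    0.9  -0.29] F [-1.5  0.9  7.2] T [0.022 0.181 0.   ] op -0.1 g 3.1
knob 2 515 28 centre [ 0.4401 -0.0028] line deg 90.0 r 0.0098
  housing 2810 [0.043 0.044] 84.25231170654297
eff6 0.0
```

Call:
apply_moves --moves '[{"jaw":0.0,"offset":[0,0,0],"rot":[0,0,-8]},{"jaw":0.0,"offset":[0,0,0],"rot":[0,0,-8]},{"jaw":0.0,"offset":[0,0,0],"rot":[0,0,-8]},{"jaw":0.0,"offset":[0,0,0],"rot":[0,0,-8]},{"jaw":0.0,"offset":[0,0,0],"rot":[0,0,-8]}]'

```text
time_s: 42.02
eef_pos: [0.441, -0.01, 0.0015]
eef_rot: [0.001, 0.421, 0.907, 0.0]
wrist_force: [0.7, -0.4, 4.0]
opening: -0.001
grasp_force: 2.4
```

```bash
python3 k.py 2
```

```text
42.02 [ 0.441  -0.01    0.0015] [-0.29  0.17  2.07  0.    0.9  -1.  ] F [ 0.7 -0.4  4. ] T [ 0.014 -0.001 -0.01 ] op -0.1 g 2.4
knob 2 490 47 centre [ 0.4383 -0.0069] line deg 156.0 r 0.009
  housing 2830 [0.044 0.044] 84.25492095947266
eff6 1.463
```

Call:
apply_moves --moves '[{"jaw":0.0,"offset":[0,0,0],"rot":[0,0,-8]},{"jaw":0.0,"offset":[0,0,0],"rot":[0,0,-8]},{"jaw":0.0,"offset":[0,0,0],"rot":[0,0,-8]},{"jaw":0.0,"offset":[0,0,0],"rot":[0,0,-8]},{"jaw":0.0,"offset":[0,0,0],"rot":[0,0,-8]}]'

```text
time_s: 42.7
eef_pos: [0.441, -0.0101, 0.0015]
eef_rot: [0.001, 0.086, 0.996, -0.0]
wrist_force: [0.5, -0.5, 6.3]
opening: 0.0
grasp_force: 2.8
```

```bash
python3 k.py 2
```

```text
42.7 [ 0.441  -0.0101  0.0015] [-0.29  0.17  2.07  0.    0.9  -1.69] F [ 0.5 -0.5  6.3] T [ 0.037  0.015 -0.077] op 0.0 g 2.8
knob 2 432 40 centre [ 0.4348 -0.0095] line deg 176.0 r 0.0103
  housing 2809 [0.044 0.043] 83.55406188964844
eff6 1.46
```

Call:
apply_moves --moves '[{"jaw":0.0,"offset":[0,0,0],"rot":[0,0,8]},{"jaw":0.0,"offset":[0,0,0],"rot":[0,0,8]},{"jaw":0.0,"offset":[0,0,0],"rot":[0,0,8]},{"jaw":0.0,"offset":[0,0,0],"rot":[0,0,8]},{"jaw":0.0,"offset":[0,0,0],"rot":[0,0,8]}]'

```text
time_s: 43.38
eef_pos: [0.4401, -0.0102, 0.0015]
eef_rot: [0.0, 0.426, 0.905, -0.0]
wrist_force: [-3.8, -1.7, 9.5]
opening: -0.003
grasp_force: 4.9
```

```bash
python3 k.py 2
```

```text
43.38 [ 0.4401 -0.0102  0.0015] [-0.29  0.17  2.07 -0.    0.9  -0.98] F [-3.8 -1.7  9.5] T [-0.195  0.693  0.075] op -0.2 g 4.9
knob 2 460 47 centre [ 0.4386 -0.006 ] line deg 135.0 r 0.0101
  housing 2833 [0.044 0.044] 84.56159210205078
eff6 -1.46
```

Call:
apply_moves --moves '[{"jaw":0.0,"offset":[0,0,0],"rot":[0,0,8]},{"jaw":0.0,"offset":[0,0,0],"rot":[0,0,8]},{"jaw":0.0,"offset":[0,0,0],"rot":[0,0,8]},{"jaw":0.0,"offset":[0,0,0],"rot":[0,0,8]},{"jaw":0.0,"offset":[0,0,0],"rot":[0,0,8]}]'

```text
time_s: 44.05
eef_pos: [0.4394, -0.0098, 0.0014]
eef_rot: [-0.001, 0.709, 0.705, -0.001]
wrist_force: [-6.7, 0.4, 13.7]
opening: 0.001
grasp_force: 6.8
```

```bash
python3 k.py 2
```

```text
44.05 [ 0.4394 -0.0098  0.0014] [-0.29  0.17  2.07 -0.    0.9  -0.29] F [-6.7  0.4 13.7] T [0.053 1.056 0.062] op 0.0 g 6.8
knob 2 503 47 centre [ 0.4404 -0.0035] line deg 96.0 r 0.0099
  housing 2801 [0.044 0.044] 84.4666519165039
eff6 -1.457
```

Call:
apply_moves --moves '[{"jaw":0.0,"offset":[0,0,-10],"rot":[0,0,0]},{"jaw":0.4,"offset":[0,0,0],"rot":[0,0,0]},{"jaw":0.4,"offset":[0,0,0],"rot":[0,0,0]},{"jaw":0.4,"offset":[0,0,12],"rot":[0,0,0]},{"jaw":0.4,"offset":[0,0,6],"rot":[0,0,0]}]'

```text
time_s: 44.72
eef_pos: [0.4391, -0.0096, -0.0085]
eef_rot: [-0.001, 0.707, 0.707, -0.0]
wrist_force: [0.4, -0.8, -0.0]
opening: 0.399
grasp_force: 0.0
```

Call:
apply_moves --moves '[{"jaw":0.4,"offset":[0,0,4],"rot":[0,0,0]},{"jaw":0.4,"offset":[0,0,1],"rot":[0,0,0]},{"jaw":0.0,"offset":[0,0,0],"rot":[0,0,0]},{"jaw":0.0,"offset":[0,0,0],"rot":[0,0,0]},{"jaw":0.0,"offset":[0,0,0],"rot":[0,0,0]}]'

```text
time_s: 45.35
eef_pos: [0.4402, -0.0099, -0.0121]
eef_rot: [0.0, 0.707, 0.707, 0.0]
wrist_force: [-1.2, -0.5, -0.3]
opening: 0.254
grasp_force: 58.8
```

```bash
python3 k.py 2
```

```text
45.35 [ 0.4402 -0.0099 -0.0121] [-0.29  0.2   2.07  0.    0.87 -0.29] F [-1.2 -0.5 -0.3] T [ 0.044 -0.066 -0.015] op 21.6 g 58.8
knob 2 1717 105 centre [ 0.4399 -0.0095] line deg 108.0 r 0.0052
  housing 2301 [0.043 0.044] 83.54915618896484
eff6 0.0
```

Call:
apply_moves --moves '[{"jaw":0.0,"offset":[0,0,0],"rot":[0,0,-9]},{"jaw":0.0,"offset":[0,0,0],"rot":[0,0,-9]},{"jaw":0.0,"offset":[0,0,0],"rot":[0,0,-9]},{"jaw":0.0,"offset":[0,0,0],"rot":[0,0,-9]},{"jaw":0.0,"offset":[0,0,0],"rot":[0,0,-9]}]'

```text
time_s: 46.02
eef_pos: [0.4412, -0.0097, -0.0116]
eef_rot: [0.001, 0.381, 0.925, 0.001]
wrist_force: [1.4, 1.2, 1.6]
opening: 0.253
grasp_force: 58.9
```

```bash
python3 k.py 2
```

```text
46.02 [ 0.4412 -0.0097 -0.0116] [-0.29  0.2   2.07  0.    0.87 -1.08] F [1.4 1.2 1.6] T [ 0.396 -0.369 -0.272] op 21.5 g 58.9
knob 2 1743 107 centre [ 0.4402 -0.0096] line deg 150.0 r 0.0051
  housing 2431 [0.044 0.044] 87.04340362548828
eff6 1.434
```

Call:
apply_moves --moves '[{"jaw":0.0,"offset":[0,0,0],"rot":[0,0,-9]},{"jaw":0.0,"offset":[0,0,0],"rot":[0,0,-9]},{"jaw":0.0,"offset":[0,0,0],"rot":[0,0,-9]},{"jaw":0.0,"offset":[0,0,0],"rot":[0,0,-9]},{"jaw":0.0,"offset":[0,0,0],"rot":[0,0,-9]}]'

```text
time_s: 46.7
eef_pos: [0.4409, -0.0095, -0.0116]
eef_rot: [0.001, -0.001, 1.0, 0.0]
wrist_force: [1.5, 4.3, 3.5]
opening: 0.25
grasp_force: 59.6
```

```bash
python3 k.py 2
```

```text
46.7 [ 0.4409 -0.0095 -0.0116] [-0.29  0.2   2.07  0.    0.87 -1.87] F [1.5 4.3 3.5] T [ 0.803 -0.232 -0.205] op 21.2 g 59.6
knob 2 1649 108 centre [ 0.4401 -0.0103] line deg -165.0 r 0.0054
  housing 2297 [0.044 0.044] 86.29010772705078
eff6 1.452
```

Call:
apply_moves --moves '[{"jaw":0.0,"offset":[0,0,0],"rot":[0,0,9]},{"jaw":0.0,"offset":[0,0,0],"rot":[0,0,9]},{"jaw":0.0,"offset":[0,0,0],"rot":[0,0,9]},{"jaw":0.0,"offset":[0,0,0],"rot":[0,0,9]},{"jaw":0.0,"offset":[0,0,0],"rot":[0,0,9]}]'

```text
time_s: 47.38
eef_pos: [0.4406, -0.0103, -0.0117]
eef_rot: [0.001, 0.387, 0.922, -0.0]
wrist_force: [-0.7, -0.4, 4.7]
opening: 0.249
grasp_force: 59.7
```

```bash
python3 k.py 2
```

```text
47.38 [ 0.4406 -0.0103 -0.0117] [-0.29  0.2   2.07 -0.    0.87 -1.07] F [-0.7 -0.4  4.7] T [0.017 0.076 0.007] op 21.2 g 59.7
knob 2 1718 110 centre [ 0.4403 -0.0098] line deg 159.0 r 0.0048
  housing 2408 [0.044 0.043] 84.21710205078125
eff6 -1.649
```

Call:
apply_moves --moves '[{"jaw":0.0,"offset":[0,0,0],"rot":[0,0,9]},{"jaw":0.0,"offset":[0,0,0],"rot":[0,0,9]},{"jaw":0.0,"offset":[0,0,0],"rot":[0,0,9]},{"jaw":0.0,"offset":[0,0,0],"rot":[0,0,9]},{"jaw":0.0,"offset":[0,0,0],"rot":[0,0,9]}]'

```text
time_s: 48.05
eef_pos: [0.4404, -0.0105, -0.0117]
eef_rot: [0.001, 0.709, 0.705, -0.0]
wrist_force: [-1.8, -2.0, 6.9]
opening: 0.251
grasp_force: 59.9
```

```bash
python3 k.py 2
```

```text
48.05 [ 0.4404 -0.0105 -0.0117] [-0.29  0.2   2.07 -0.    0.87 -0.29] F [-1.8 -2.   6.9] T [-0.249  0.287  0.024] op 21.3 g 59.9
knob 2 1771 103 centre [ 0.44 -0.01] line deg 109.0 r 0.005
  housing 2286 [0.043 0.044] 84.48619079589844
eff6 -1.647
```

Call:
apply_moves --moves '[{"jaw":0.0,"offset":[0,0,-10],"rot":[0,0,0]},{"jaw":0.0,"offset":[0,0,-20],"rot":[0,0,0]},{"jaw":0.0,"offset":[0,0,-25],"rot":[0,0,0]},{"jaw":0.0,"offset":[0,0,-25],"rot":[0,0,0]},{"jaw":0.0,"offset":[-20,2,0],"rot":[0,0,0]}]'

```text
time_s: 48.72
eef_pos: [0.4428, -0.0296, 0.0698]
eef_rot: [0.001, 0.706, 0.708, 0.001]
wrist_force: [0.1, -0.5, -2.4]
opening: 0.249
grasp_force: 59.7
```

Call:
apply_moves --moves '[{"jaw":0.0,"offset":[-45,8,0],"rot":[0,0,0]},{"jaw":0.0,"offset":[-55,8,0],"rot":[0,0,0]},{"jaw":0.0,"offset":[-55,8,0],"rot":[0,0,0]},{"jaw":0.0,"offset":[-55,8,0],"rot":[0,0,0]},{"jaw":0.0,"offset":[-43,8,0],"rot":[0,0,0]}]'

```text
time_s: 49.35
eef_pos: [0.4814, -0.2847, 0.0679]
eef_rot: [-0.001, 0.707, 0.707, -0.0]
wrist_force: [0.9, -0.3, -1.6]
opening: 0.25
grasp_force: 59.7
```

Call:
apply_moves --moves '[{"jaw":0.0,"offset":[0,0,0],"rot":[0,0,0]},{"jaw":0.0,"offset":[0,0,0],"rot":[0,0,0]},{"jaw":0.0,"offset":[0,0,0],"rot":[0,0,0]},{"jaw":0.0,"offset":[0,0,0],"rot":[0,0,0]},{"jaw":0.0,"offset":[0,0,0],"rot":[0,0,0]}]'

```text
time_s: 49.98
eef_pos: [0.4821, -0.2822, 0.0679]
eef_rot: [0.0, 0.707, 0.707, 0.0]
wrist_force: [-0.2, -0.2, -0.8]
opening: 0.25
grasp_force: 59.7
```

```bash
cat > box.py <<'E'
exec(open('s.py').read())
for c in ['wrist','scene','side']:
    im,d,W=cloud(c)
    for n,lo,hi in [('blue',(.41,-.42),(.535,-.22)),('orange',(.46,.15),(.585,.35))]:
        m=(W[...,0]>lo[0])&(W[...,0]<hi[0])&(W[...,1]>lo[1])&(W[...,1]<hi[1])&(W[...,2]>.045)&(W[...,2]<.054)&(im.max(2).astype(int)-im.min(2)<50)
        P=W[m][:,:2].astype(np.float32)
        if len(P)>100: print(c,n,len(P),np.round(np.percentile(P,[1,99],axis=0),3).tolist(),cv2.minAreaRect(P)[2])
E
python3 box.py
```

```text
49.98 [ 0.4821 -0.2822  0.0679] [-0.74  0.29  1.75  0.    1.1  -0.74] F [-0.2 -0.2 -0.8] T [ 0.014 -0.02   0.006] op 21.2 g 59.7
wrist blue 2176 [[0.435, -0.396], [0.533, -0.24]] 80.01106262207031
scene blue 205 [[0.428, -0.398], [0.535, -0.241]] 84.96917724609375
scene orange 132 [[0.476, 0.174], [0.585, 0.327]] 89.43753814697266
side blue 102 [[0.43, -0.395], [0.533, -0.237]] 87.74658966064453
side orange 324 [[0.478, 0.178], [0.585, 0.331]] 89.64917755126953
```

Call:
apply_moves --moves '[{"jaw":0.0,"offset":[0,0,20],"rot":[0,0,0]},{"jaw":0.0,"offset":[0,0,20],"rot":[0,0,0]},{"jaw":0.0,"offset":[0,0,20],"rot":[0,0,0]},{"jaw":0.0,"offset":[0,0,12],"rot":[0,0,0]},{"jaw":0.0,"offset":[0,0,8],"rot":[0,0,0]}]'

```text
time_s: 50.75
eef_pos: [0.482, -0.2828, -0.0127]
eef_rot: [-0.0, 0.707, 0.707, -0.0]
wrist_force: [0.5, -0.0, -0.7]
opening: 0.251
grasp_force: 59.7
```

Call:
apply_moves --moves '[{"jaw":0.4,"offset":[0,0,0],"rot":[0,0,0]},{"jaw":0.4,"offset":[0,0,0],"rot":[0,0,0]},{"jaw":0.4,"offset":[0,0,-20],"rot":[0,0,0]},{"jaw":0.4,"offset":[0,0,-30],"rot":[0,0,0]},{"jaw":0.4,"offset":[0,0,-30],"rot":[0,0,0]}]'

```text
time_s: 51.38
eef_pos: [0.4824, -0.2831, 0.0695]
eef_rot: [0.001, 0.707, 0.707, 0.0]
wrist_force: [0.2, -0.1, 0.3]
opening: 0.404
grasp_force: 0.0
```

```bash
python3 s.py; python3 - <<'E'
from h import *
im,d,W=cloud('wrist')
m=(W[...,0]>.44)&(W[...,0]<.53)&(W[...,1]>-.385)&(W[...,1]<-.25)&(W[...,2]>.03)&(W[...,2]<.041)
print(m.sum(),np.round(np.percentile(W[m],[2,50,98],axis=0),3).tolist())
E
```

```text
51.38 [ 0.4824 -0.2831  0.0695] [-0.74  0.29  1.75  0.    1.11 -0.74] F [ 0.2 -0.1  0.3] T [-0.001 -0.045 -0.044] op 34.3 g 0.0
981 [[0.441, -0.312, 0.031], [0.479, -0.282, 0.038], [0.492, -0.258, 0.04]]
```

Call:
apply_moves --moves '[{"jaw":0.0,"offset":[30,-10,0],"rot":[0,0,0]},{"jaw":0.0,"offset":[40,-15,0],"rot":[0,0,0]},{"jaw":0.0,"offset":[45,-15,0],"rot":[0,0,0]},{"jaw":0.0,"offset":[43,-14,0],"rot":[0,0,0]},{"jaw":0.0,"offset":[0,0,20],"rot":[0,0,0]}]'

```text
time_s: 52.05
eef_pos: [0.4285, -0.123, 0.0493]
eef_rot: [0.002, 0.706, 0.708, 0.001]
wrist_force: [0.7, -0.8, 0.1]
opening: 0.003
grasp_force: 0.0
```

Call:
apply_moves --moves '[{"jaw":0.0,"offset":[0,0,20],"rot":[0,0,0]},{"jaw":0.0,"offset":[0,0,0],"rot":[0,0,0]},{"jaw":0.0,"offset":[0,0,20],"rot":[0,0,0]},{"jaw":0.0,"offset":[0,0,9],"rot":[0,0,0]},{"jaw":0.0,"offset":[0,0,0],"rot":[0,0,0]}]'

```text
time_s: 52.68
eef_pos: [0.4286, -0.1252, 0.0013]
eef_rot: [-0.0, 0.707, 0.707, -0.0]
wrist_force: [-10.2, 5.4, 25.3]
opening: 0.0
grasp_force: 12.5
```

```bash
python3 s.py
```

```text
52.67 [ 0.4286 -0.1252  0.0013] [-0.55  0.18  2.06 -0.    0.9  -0.55] F [-10.2   5.4  25.3] T [0.767 1.605 0.004] op 0.0 g 12.5
```

Call:
apply_moves --moves '[{"jaw":0.0,"offset":[0,0,-0.8],"rot":[0,0,0]},{"jaw":0.0,"offset":[0,0,0],"rot":[0,0,-9]},{"jaw":0.0,"offset":[0,0,0],"rot":[0,0,-9]},{"jaw":0.0,"offset":[0,0,0],"rot":[0,0,-9]},{"jaw":0.0,"offset":[0,0,0],"rot":[0,0,-9]}]'

```text
time_s: 53.3
eef_pos: [0.4299, -0.126, 0.0015]
eef_rot: [0.002, 0.452, 0.892, -0.0]
wrist_force: [-1.0, 0.1, 7.2]
opening: 0.002
grasp_force: 3.3
```

```bash
python3 s.py
```

```text
53.3 [ 0.4299 -0.126   0.0015] [-0.55  0.18  2.06  0.    0.9  -1.18] F [-1.   0.1  7.2] T [ 0.036 -0.014 -0.024] op 0.1 g 3.3
```

Call:
apply_moves --moves '[{"jaw":0.0,"offset":[0,0,0],"rot":[0,0,-9]},{"jaw":0.0,"offset":[0,0,0],"rot":[0,0,-9]},{"jaw":0.0,"offset":[0,0,-10],"rot":[0,0,0]},{"jaw":0.0,"offset":[0,0,-30],"rot":[0,0,0]},{"jaw":0.2,"offset":[0,0,0],"rot":[0,0,0]}]'

```text
time_s: 53.92
eef_pos: [0.4301, -0.1261, 0.0423]
eef_rot: [0.003, 0.31, 0.951, -0.001]
wrist_force: [-0.4, -0.1, -0.3]
opening: 0.192
grasp_force: 0.0
```

```bash
python3 k.py 3 4
```

```text
53.92 [ 0.4301 -0.1261  0.0423] [-0.55  0.1   2.04  0.    1.   -1.49] F [-0.4 -0.1 -0.3] T [-0.024  0.006  0.021] op 16.3 g 0.0
knob 3 1088 112 centre [ 0.4337 -0.068 ] line deg 161.0 r 0.0024
  housing 2519 [0.044 0.044] 84.1756820678711
knob 4 981 63 centre [ 0.4282 -0.1254] line deg -120.0 r 0.0059
  housing 2243 [0.044 0.044] 85.4751205444336
eff6 -0.007
```

Call:
apply_moves --moves '[{"jaw":0.0,"offset":[0,0,10],"rot":[0,0,0]},{"jaw":0.0,"offset":[0,0,20],"rot":[0,0,0]},{"jaw":0.0,"offset":[0,0,10],"rot":[0,0,0]},{"jaw":0.0,"offset":[0,0,0],"rot":[0,0,9]},{"jaw":0.0,"offset":[0,0,0],"rot":[0,0,9]}]'

```text
time_s: 54.6
eef_pos: [0.427, -0.1233, 0.0012]
eef_rot: [-0.002, 0.456, 0.89, 0.001]
wrist_force: [-12.1, 12.4, 40.1]
opening: -0.002
grasp_force: 20.2
```

Call:
apply_moves --moves '[{"jaw":0.0,"offset":[0,0,0],"rot":[0,0,9]},{"jaw":0.0,"offset":[0,0,0],"rot":[0,0,9]},{"jaw":0.0,"offset":[0,0,0],"rot":[0,0,9]},{"jaw":0.0,"offset":[0,0,0],"rot":[0,0,9]},{"jaw":0.0,"offset":[0,0,0],"rot":[0,0,0]}]'

```text
time_s: 55.22
eef_pos: [0.4286, -0.1226, 0.0012]
eef_rot: [-0.001, 0.708, 0.706, 0.001]
wrist_force: [-5.1, 15.6, 34.8]
opening: 0.003
grasp_force: 17.6
```

```bash
python3 s.py
```

```text
55.23 [ 0.4286 -0.1226  0.0012] [-0.55  0.18  2.06  0.    0.91 -0.55] F [-5.1 15.6 34.8] T [2.7   0.89  0.006] op 0.3 g 17.6
```

Call:
apply_moves --moves '[{"jaw":0.0,"offset":[0,0,-10],"rot":[0,0,0]},{"jaw":0.0,"offset":[0,0,-30],"rot":[0,0,0]},{"jaw":0.2,"offset":[0,0,0],"rot":[0,0,0]},{"jaw":0.2,"offset":[0,0,0],"rot":[0,0,0]},{"jaw":0.2,"offset":[0,0,0],"rot":[0,0,0]}]'

```text
time_s: 55.85
eef_pos: [0.427, -0.1243, 0.0383]
eef_rot: [-0.001, 0.707, 0.707, -0.0]
wrist_force: [-0.2, 0.6, 0.4]
opening: 0.201
grasp_force: 0.0
```

```bash
python3 k.py 3 4
```

```text
55.85 [ 0.427  -0.1243  0.0383] [-0.55  0.11  2.05 -0.    0.99 -0.55] F [-0.2  0.6  0.4] T [0.013 0.045 0.009] op 17.1 g 0.0
knob 3 1248 89 centre [ 0.434  -0.0682] line deg -170.0 r 0.0058
  housing 3096 [0.044 0.044] 84.56359100341797
knob 4 1029 69 centre [ 0.4283 -0.1255] line deg -170.0 r 0.0052
  housing 2176 [0.044 0.044] 85.26101684570312
eff6 0.002
```

Call:
apply_moves --moves '[{"jaw":0.0,"offset":[0,0,10],"rot":[0,0,0]},{"jaw":0.0,"offset":[0,0,18],"rot":[0,0,0]},{"jaw":0.0,"offset":[0,0,11],"rot":[0,0,0]},{"jaw":0.0,"offset":[0,0,0],"rot":[0,0,-9]},{"jaw":0.0,"offset":[0,0,0],"rot":[0,0,-9]}]'

```text
time_s: 56.52
eef_pos: [0.4281, -0.1251, 0.0014]
eef_rot: [-0.0, 0.586, 0.811, -0.0]
wrist_force: [-4.7, 1.5, 14.9]
opening: -0.004
grasp_force: 7.4
```

Call:
apply_moves --moves '[{"jaw":0.0,"offset":[0,0,0],"rot":[0,0,-9]},{"jaw":0.0,"offset":[0,0,0],"rot":[0,0,-9]},{"jaw":0.0,"offset":[0,0,0],"rot":[0,0,-9]},{"jaw":0.0,"offset":[0,0,0],"rot":[0,0,-9]},{"jaw":0.0,"offset":[0,0,0],"rot":[0,0,-9]}]'

```text
time_s: 57.15
eef_pos: [0.4295, -0.1258, 0.0015]
eef_rot: [0.001, 0.231, 0.973, -0.0]
wrist_force: [-0.4, -0.6, 10.0]
opening: -0.001
grasp_force: 4.9
```

```bash
python3 s.py
```

```text
57.15 [ 0.4295 -0.1258  0.0015] [-0.55  0.18  2.06  0.    0.9  -1.66] F [-0.4 -0.6 10. ] T [ 0.001  0.026 -0.031] op -0.1 g 4.9
```

Call:
apply_moves --moves '[{"jaw":0.0,"offset":[0,0,-10],"rot":[0,0,0]},{"jaw":0.0,"offset":[0,0,-30],"rot":[0,0,0]},{"jaw":0.2,"offset":[0,0,0],"rot":[0,0,0]},{"jaw":0.2,"offset":[0,0,0],"rot":[0,0,0]},{"jaw":0.2,"offset":[0,0,0],"rot":[0,0,0]}]'

```text
time_s: 57.78
eef_pos: [0.4272, -0.1243, 0.0396]
eef_rot: [-0.001, 0.234, 0.972, 0.0]
wrist_force: [0.3, 0.7, 0.2]
opening: 0.203
grasp_force: 0.0
```

```bash
python3 k.py 4
```

```text
57.77 [ 0.4272 -0.1243  0.0396] [-0.55  0.1   2.04 -0.    1.   -1.65] F [0.3 0.7 0.2] T [-0.028  0.004  0.013] op 17.2 g 0.0
knob 4 1010 67 centre [ 0.428  -0.1254] line deg -163.0 r 0.0052
  housing 2215 [0.044 0.044] 85.53008270263672
eff6 0.013
```

Call:
apply_moves --moves '[{"jaw":0.0,"offset":[0,0,10],"rot":[0,0,0]},{"jaw":0.0,"offset":[0,0,18],"rot":[0,0,0]},{"jaw":0.0,"offset":[0,0,12],"rot":[0,0,0]},{"jaw":0.0,"offset":[0,0,0],"rot":[0,0,9]},{"jaw":0.0,"offset":[0,0,0],"rot":[0,0,9]}]'

```text
time_s: 58.45
eef_pos: [0.4276, -0.1239, 0.0014]
eef_rot: [-0.001, 0.385, 0.923, 0.001]
wrist_force: [-6.5, 7.5, 22.9]
opening: 0.0
grasp_force: 11.0
```

Call:
apply_moves --moves '[{"jaw":0.0,"offset":[0,0,0],"rot":[0,0,9]},{"jaw":0.0,"offset":[0,0,0],"rot":[0,0,9]},{"jaw":0.0,"offset":[0,0,0],"rot":[0,0,9]},{"jaw":0.0,"offset":[0,0,0],"rot":[0,0,9]},{"jaw":0.0,"offset":[0,0,0],"rot":[0,0,9]}]'

```text
time_s: 59.08
eef_pos: [0.429, -0.1235, 0.0014]
eef_rot: [-0.0, 0.709, 0.705, 0.001]
wrist_force: [0.6, 9.6, 17.2]
opening: 0.001
grasp_force: 8.4
```

```bash
python3 s.py
```

```text
59.08 [ 0.429  -0.1235  0.0014] [-0.55  0.18  2.06  0.    0.9  -0.55] F [ 0.6  9.6 17.2] T [ 1.727 -0.01  -0.006] op 0.1 g 8.4
```

Call:
apply_moves --moves '[{"jaw":0.0,"offset":[0,0,-10],"rot":[0,0,0]},{"jaw":0.0,"offset":[0,0,-30],"rot":[0,0,0]},{"jaw":0.2,"offset":[0,0,0],"rot":[0,0,0]},{"jaw":0.2,"offset":[0,0,0],"rot":[0,0,0]},{"jaw":0.2,"offset":[0,0,0],"rot":[0,0,0]}]'

```text
time_s: 59.7
eef_pos: [0.4272, -0.1244, 0.0396]
eef_rot: [-0.001, 0.707, 0.707, -0.0]
wrist_force: [-0.6, -0.3, 0.1]
opening: 0.2
grasp_force: 0.0
```

```bash
python3 k.py 4
```

```text
59.7 [ 0.4272 -0.1244  0.0396] [-0.55  0.1   2.04 -0.    1.   -0.55] F [-0.6 -0.3  0.1] T [ 0.009 -0.004  0.024] op 17.0 g 0.0
knob 4 1023 68 centre [ 0.4282 -0.1254] line deg 125.0 r 0.0045
  housing 2184 [0.044 0.044] 85.39590454101562
eff6 -0.007
```

Call:
apply_moves --moves '[{"jaw":0.4,"offset":[-1,1,10],"rot":[0,0,0]},{"jaw":0.4,"offset":[0,0,20],"rot":[0,0,0]},{"jaw":0.4,"offset":[0,0,21],"rot":[0,0,0]},{"jaw":0.4,"offset":[0,0,0],"rot":[0,0,0]},{"jaw":0.0,"offset":[0,0,0],"rot":[0,0,0]}]'

```text
time_s: 60.38
eef_pos: [0.429, -0.1258, -0.0104]
eef_rot: [-0.0, 0.707, 0.707, -0.0]
wrist_force: [0.2, -0.7, -0.7]
opening: 0.25
grasp_force: 58.8
```

Call:
apply_moves --moves '[{"jaw":0.0,"offset":[0,0,0],"rot":[0,0,0]},{"jaw":0.0,"offset":[0,0,0],"rot":[0,0,0]},{"jaw":0.0,"offset":[0,0,0],"rot":[0,0,-9]},{"jaw":0.0,"offset":[0,0,0],"rot":[0,0,-9]},{"jaw":0.0,"offset":[0,0,0],"rot":[0,0,-9]}]'

```text
time_s: 61.0
eef_pos: [0.4293, -0.1258, -0.01]
eef_rot: [0.0, 0.52, 0.854, 0.0]
wrist_force: [0.2, 0.1, -0.2]
opening: 0.251
grasp_force: 58.8
```

```bash
python3 k.py 4
```

```text
61.0 [ 0.4293 -0.1258 -0.01  ] [-0.55  0.21  2.06  0.    0.88 -1.03] F [ 0.2  0.1 -0.2] T [ 0.154  0.022 -0.268] op 21.3 g 58.8
knob 4 1721 107 centre [ 0.428  -0.1256] line deg 159.0 r 0.0044
  housing 2419 [0.044 0.044] 86.09602355957031
eff6 1.366
```

Call:
apply_moves --moves '[{"jaw":0.0,"offset":[0,0,0],"rot":[0,0,-9]},{"jaw":0.0,"offset":[0,0,0],"rot":[0,0,-9]},{"jaw":0.0,"offset":[0,0,0],"rot":[0,0,-9]},{"jaw":0.0,"offset":[0,0,0],"rot":[0,0,-9]},{"jaw":0.0,"offset":[0,0,0],"rot":[0,0,-9]}]'

```text
time_s: 61.68
eef_pos: [0.4299, -0.126, -0.0097]
eef_rot: [0.001, 0.155, 0.988, -0.0]
wrist_force: [0.7, 1.6, 0.6]
opening: 0.247
grasp_force: 58.7
```

```bash
python3 k.py 4
```

```text
61.67 [ 0.4299 -0.126  -0.0097] [-0.55  0.21  2.06  0.    0.88 -1.81] F [0.7 1.6 0.6] T [ 0.175 -0.16  -0.292] op 21.0 g 58.7
knob 4 1697 105 centre [ 0.4281 -0.1255] line deg -148.0 r 0.0056
  housing 2354 [0.044 0.044] 86.70066833496094
eff6 1.417
```

Call:
apply_moves --moves '[{"jaw":0.0,"offset":[0,0,0],"rot":[0,0,-9]},{"jaw":0.0,"offset":[0,0,0],"rot":[0,0,-9]},{"jaw":0.0,"offset":[0,0,0],"rot":[0,0,0]},{"jaw":0.0,"offset":[0,0,0],"rot":[0,0,0]},{"jaw":0.0,"offset":[0,0,0],"rot":[0,0,0]}]'

```text
time_s: 62.35
eef_pos: [0.4297, -0.1259, -0.0099]
eef_rot: [0.001, 0.001, 1.0, -0.0]
wrist_force: [2.5, 3.2, 5.9]
opening: 0.248
grasp_force: 59.6
```

```bash
python3 k.py 4
```

```text
62.35 [ 0.4297 -0.1259 -0.0099] [-0.55  0.21  2.06  0.    0.88 -2.12] F [2.5 3.2 5.9] T [ 0.669 -0.451 -0.054] op 21.1 g 59.6
knob 4 1662 111 centre [ 0.428  -0.1266] line deg -130.0 r 0.0057
  housing 2321 [0.044 0.044] 86.30082702636719
eff6 0.022
```

Call:
apply_moves --moves '[{"jaw":0.0,"offset":[0,0,0],"rot":[0,0,9]},{"jaw":0.0,"offset":[0,0,0],"rot":[0,0,9]},{"jaw":0.0,"offset":[0,0,0],"rot":[0,0,9]},{"jaw":0.0,"offset":[0,0,0],"rot":[0,0,9]},{"jaw":0.0,"offset":[0,0,0],"rot":[0,0,9]}]'

```text
time_s: 63.02
eef_pos: [0.4294, -0.1264, -0.0099]
eef_rot: [0.0, 0.386, 0.922, -0.0]
wrist_force: [0.3, 2.5, 6.4]
opening: 0.247
grasp_force: 59.7
```

```bash
python3 k.py 4
```

```text
63.02 [ 0.4294 -0.1264 -0.0099] [-0.55  0.21  2.06 -0.    0.88 -1.33] F [0.3 2.5 6.4] T [ 0.165 -0.035 -0.016] op 21.0 g 59.7
knob 4 1698 106 centre [ 0.4281 -0.1251] line deg -174.0 r 0.0049
  housing 2501 [0.043 0.043] 85.8424072265625
eff6 -1.654
```

Call:
apply_moves --moves '[{"jaw":0.0,"offset":[0,0,0],"rot":[0,0,9]},{"jaw":0.0,"offset":[0,0,0],"rot":[0,0,9]},{"jaw":0.0,"offset":[0,0,0],"rot":[0,0,9]},{"jaw":0.0,"offset":[0,0,0],"rot":[0,0,9]},{"jaw":0.0,"offset":[0,0,0],"rot":[0,0,9]}]'

```text
time_s: 63.7
eef_pos: [0.4291, -0.1265, -0.0101]
eef_rot: [0.0, 0.71, 0.705, -0.0]
wrist_force: [-0.6, 0.6, 5.1]
opening: 0.253
grasp_force: 59.6
```

```bash
python3 k.py 4
```

```text
63.7 [ 0.4291 -0.1265 -0.0101] [-0.55  0.21  2.06 -0.    0.88 -0.54] F [-0.6  0.6  5.1] T [ 0.019  0.227 -0.028] op 21.5 g 59.6
knob 4 1693 105 centre [ 0.4288 -0.1257] line deg 127.0 r 0.0039
  housing 2325 [0.044 0.044] 83.2140121459961
eff6 -1.652
```

Call:
apply_moves --moves '[{"jaw":0.0,"offset":[0,0,-10],"rot":[0,0,0]},{"jaw":0.0,"offset":[0,0,-20],"rot":[0,0,0]},{"jaw":0.0,"offset":[0,0,-30],"rot":[0,0,0]},{"jaw":0.0,"offset":[0,0,-25],"rot":[0,0,0]},{"jaw":0.0,"offset":[-20,8,0],"rot":[0,0,0]}]'

```text
time_s: 64.38
eef_pos: [0.438, -0.1465, 0.0764]
eef_rot: [0.002, 0.706, 0.708, 0.0]
wrist_force: [0.1, -0.2, -1.6]
opening: 0.246
grasp_force: 59.0
```

Call:
apply_moves --moves '[{"jaw":0.0,"offset":[-40,8,0],"rot":[0,0,0]},{"jaw":0.0,"offset":[-45,8,0],"rot":[0,0,0]},{"jaw":0.0,"offset":[-45,8,0],"rot":[0,0,0]},{"jaw":0.0,"offset":[-45,8,0],"rot":[0,0,0]},{"jaw":0.0,"offset":[-34,8,0],"rot":[0,0,0]}]'

```text
time_s: 65.0
eef_pos: [0.4761, -0.3577, 0.0729]
eef_rot: [-0.001, 0.708, 0.707, -0.0]
wrist_force: [0.7, -0.6, -0.1]
opening: 0.247
grasp_force: 59.0
```

Call:
apply_moves --moves '[{"jaw":0.0,"offset":[0,0,0],"rot":[0,0,0]},{"jaw":0.0,"offset":[0,0,0],"rot":[0,0,0]},{"jaw":0.0,"offset":[0,0,0],"rot":[0,0,0]},{"jaw":0.0,"offset":[0,0,0],"rot":[0,0,0]},{"jaw":0.0,"offset":[0,0,0],"rot":[0,0,0]}]'

```text
time_s: 65.62
eef_pos: [0.4772, -0.3543, 0.0748]
eef_rot: [0.0, 0.707, 0.707, -0.0]
wrist_force: [-0.1, 0.0, -1.8]
opening: 0.246
grasp_force: 59.0
```

```bash
python3 s.py
```

```text
65.62 [ 0.4772 -0.3543  0.0748] [-0.84  0.35  1.65 -0.    1.14 -0.84] F [-0.1  0.  -1.8] T [-0.007 -0.046 -0.037] op 20.9 g 59.0
```

Call:
apply_moves --moves '[{"jaw":0.0,"offset":[0,0,25],"rot":[0,0,0]},{"jaw":0.0,"offset":[0,0,25],"rot":[0,0,0]},{"jaw":0.0,"offset":[0,0,20],"rot":[0,0,0]},{"jaw":0.0,"offset":[0,0,11],"rot":[0,0,0]},{"jaw":0.0,"offset":[0,0,5],"rot":[0,0,0]}]'

```text
time_s: 66.25
eef_pos: [0.4771, -0.3546, -0.0118]
eef_rot: [-0.0, 0.707, 0.707, 0.0]
wrist_force: [1.1, 2.5, 7.1]
opening: 0.248
grasp_force: 60.1
```

Call:
apply_moves --moves '[{"jaw":0.4,"offset":[0,0,0],"rot":[0,0,0]},{"jaw":0.4,"offset":[0,0,0],"rot":[0,0,0]},{"jaw":0.4,"offset":[0,0,-20],"rot":[0,0,0]},{"jaw":0.4,"offset":[0,0,-30],"rot":[0,0,0]},{"jaw":0.4,"offset":[0,0,-30],"rot":[0,0,0]}]'

```text
time_s: 66.88
eef_pos: [0.4774, -0.3553, 0.0713]
eef_rot: [0.001, 0.707, 0.707, -0.0]
wrist_force: [0.0, -0.7, 0.8]
opening: 0.4
grasp_force: 0.0
```

Call:
apply_moves --moves '[{"jaw":0.4,"offset":[30,-5,0],"rot":[0,0,0]},{"jaw":0.4,"offset":[50,-8,0],"rot":[0,0,0]},{"jaw":0.4,"offset":[55,-8,0],"rot":[0,0,0]},{"jaw":0.4,"offset":[55,-8,0],"rot":[0,0,0]},{"jaw":0.4,"offset":[55,-8,0],"rot":[0,0,0]}]'

```text
time_s: 67.5
eef_pos: [0.4405, -0.1088, 0.0705]
eef_rot: [0.001, 0.707, 0.707, 0.0]
wrist_force: [0.5, -0.5, 0.4]
opening: 0.401
grasp_force: 0.0
```

Call:
apply_moves --moves '[{"jaw":0.4,"offset":[41,-6,0],"rot":[0,0,0]},{"jaw":0.4,"offset":[0,0,20],"rot":[0,0,0]},{"jaw":0.4,"offset":[0,0,30],"rot":[0,0,0]},{"jaw":0.4,"offset":[0,0,0],"rot":[0,0,0]},{"jaw":0.4,"offset":[0,0,0],"rot":[0,0,0]}]'

```text
time_s: 68.12
eef_pos: [0.435, -0.0694, 0.0201]
eef_rot: [0.001, 0.707, 0.707, 0.0]
wrist_force: [-0.4, -0.2, 0.8]
opening: 0.401
grasp_force: 0.0
```

```bash
python3 k.py 3; python3 tray.py
```

```text
68.12 [ 0.435  -0.0694  0.0201] [-0.43  0.13  2.07 -0.    0.94 -0.43] F [-0.4 -0.2  0.8] T [-0.017  0.05   0.015] op 34.1 g 0.0
knob 3 1242 73 centre [ 0.4341 -0.0678] line deg -171.0 r 0.0058
  housing 2664 [0.044 0.044] 84.67486572265625
eff6 -0.0
68.17 [ 0.4353 -0.0695  0.0202] [-0.43  0.13  2.07 -0.    0.94 -0.43] F [-0.4 -0.2  0.5] T [-0.088  0.054 -0.067] op 34.5 g 0.0
scene 841 [[0.603, -0.043], [0.723, 0.07]] ((0.659736156463623, 0.013193577527999878), (0.12641002237796783, 0.10408289730548859), 7.778014183044434)
side 328 [[0.598, -0.038], [0.72, 0.076]] ((0.6588681936264038, 0.024590227752923965), (0.11602948606014252, 0.12462375313043594), 7.887174129486084)
```

Call:
apply_moves --moves '[{"jaw":0.4,"offset":[1,-1,15],"rot":[0,0,0]},{"jaw":0.4,"offset":[0,0,16],"rot":[0,0,0]},{"jaw":0.0,"offset":[0,0,0],"rot":[0,0,0]},{"jaw":0.0,"offset":[0,0,0],"rot":[0,0,0]},{"jaw":0.0,"offset":[0,0,0],"rot":[0,0,0]}]'

```text
time_s: 68.9
eef_pos: [0.4335, -0.0678, -0.0124]
eef_rot: [0.0, 0.707, 0.707, 0.0]
wrist_force: [5.6, 0.6, -6.5]
opening: 0.252
grasp_force: 59.4
```

Call:
apply_moves --moves '[{"jaw":0.0,"offset":[0,0,0],"rot":[0,0,-9]},{"jaw":0.0,"offset":[0,0,0],"rot":[0,0,-9]},{"jaw":0.0,"offset":[0,0,0],"rot":[0,0,-9]},{"jaw":0.0,"offset":[0,0,0],"rot":[0,0,-9]},{"jaw":0.0,"offset":[0,0,0],"rot":[0,0,-9]}]'

```text
time_s: 69.53
eef_pos: [0.4332, -0.0679, -0.0123]
eef_rot: [0.0, 0.38, 0.925, 0.0]
wrist_force: [2.9, 1.3, -3.2]
opening: 0.253
grasp_force: 61.0
```

```bash
python3 k.py 3
```

```text
69.53 [ 0.4332 -0.0679 -0.0123] [-0.43  0.2   2.08  0.    0.87 -1.22] F [ 2.9  1.3 -3.2] T [ 0.022 -0.756 -0.068] op 21.5 g 61.0
knob 3 1683 101 centre [ 0.4342 -0.0676] line deg -134.0 r 0.0063
  housing 2325 [0.044 0.043] 84.47652435302734
eff6 1.612
```

Call:
apply_moves --moves '[{"jaw":0.0,"offset":[0,0,0],"rot":[0,0,-9]},{"jaw":0.0,"offset":[0,0,0],"rot":[0,0,-9]},{"jaw":0.0,"offset":[0,0,0],"rot":[0,0,-9]},{"jaw":0.0,"offset":[0,0,0],"rot":[0,0,-9]},{"jaw":0.0,"offset":[0,0,0],"rot":[0,0,-9]}]'

```text
time_s: 70.2
eef_pos: [0.4334, -0.0682, -0.0122]
eef_rot: [0.0, -0.001, 1.0, -0.0]
wrist_force: [3.8, -2.0, -3.7]
opening: 0.252
grasp_force: 60.7
```

```bash
python3 k.py 3
```

```text
70.2 [ 0.4334 -0.0682 -0.0122] [-0.43  0.2   2.08 -0.    0.87 -2.  ] F [ 3.8 -2.  -3.7] T [-0.211 -0.684 -0.031] op 21.4 g 60.7
knob 3 1559 104 centre [ 0.4335 -0.0688] line deg -101.0 r 0.0059
  housing 2239 [0.044 0.044] 84.97171020507812
eff6 1.621
```

Call:
apply_moves --moves '[{"jaw":0.0,"offset":[0,0,0],"rot":[0,0,9]},{"jaw":0.0,"offset":[0,0,0],"rot":[0,0,9]},{"jaw":0.0,"offset":[0,0,0],"rot":[0,0,9]},{"jaw":0.0,"offset":[0,0,0],"rot":[0,0,9]},{"jaw":0.0,"offset":[0,0,0],"rot":[0,0,9]}]'

```text
time_s: 70.88
eef_pos: [0.4334, -0.0679, -0.0121]
eef_rot: [0.0, 0.387, 0.922, 0.0]
wrist_force: [3.3, 1.6, -3.1]
opening: 0.255
grasp_force: 60.6
```

```bash
python3 k.py 3
```

```text
70.88 [ 0.4334 -0.0679 -0.0121] [-0.43  0.2   2.08  0.    0.87 -1.2 ] F [ 3.3  1.6 -3.1] T [ 0.178 -0.739  0.075] op 21.7 g 60.6
knob 3 1715 99 centre [ 0.4341 -0.0674] line deg -134.0 r 0.0064
  housing 2319 [0.044 0.044] 84.45610809326172
eff6 -1.62
```

Call:
apply_moves --moves '[{"jaw":0.0,"offset":[0,0,0],"rot":[0,0,9]},{"jaw":0.0,"offset":[0,0,0],"rot":[0,0,9]},{"jaw":0.0,"offset":[0,0,0],"rot":[0,0,9]},{"jaw":0.0,"offset":[0,0,0],"rot":[0,0,9]},{"jaw":0.0,"offset":[0,0,0],"rot":[0,0,9]}]'

```text
time_s: 71.55
eef_pos: [0.4335, -0.0678, -0.0121]
eef_rot: [0.0, 0.709, 0.705, 0.0]
wrist_force: [3.6, 1.4, -2.4]
opening: 0.252
grasp_force: 61.0
```

```bash
python3 k.py 3
```

```text
71.55 [ 0.4335 -0.0678 -0.0121] [-0.43  0.2   2.08  0.    0.87 -0.42] F [ 3.6  1.4 -2.4] T [ 0.313 -0.873  0.01 ] op 21.4 g 61.0
knob 3 1789 103 centre [ 0.4332 -0.0679] line deg -168.0 r 0.0062
  housing 2272 [0.043 0.044] 84.34412384033203
eff6 -1.615
```

Call:
apply_moves --moves '[{"jaw":0.0,"offset":[0,0,-10],"rot":[0,0,0]},{"jaw":0.0,"offset":[0,0,-20],"rot":[0,0,0]},{"jaw":0.0,"offset":[0,0,-30],"rot":[0,0,0]},{"jaw":0.0,"offset":[0,0,-20],"rot":[0,0,0]},{"jaw":0.0,"offset":[8,25,0],"rot":[0,0,0]}]'

```text
time_s: 72.22
eef_pos: [0.4574, -0.0603, 0.0689]
eef_rot: [0.0, 0.707, 0.707, -0.0]
wrist_force: [-0.1, 0.4, -1.0]
opening: 0.252
grasp_force: 60.8
```

Call:
apply_moves --moves '[{"jaw":0.0,"offset":[12,45,0],"rot":[0,0,0]},{"jaw":0.0,"offset":[14,45,0],"rot":[0,0,0]},{"jaw":0.0,"offset":[14,50,0],"rot":[0,0,0]},{"jaw":0.0,"offset":[14,43,0],"rot":[0,0,0]},{"jaw":0.0,"offset":[0,20,0],"rot":[0,0,0]}]'

```text
time_s: 72.85
eef_pos: [0.6615, -0.0047, 0.0667]
eef_rot: [-0.001, 0.706, 0.708, -0.001]
wrist_force: [-0.0, -0.3, -2.2]
opening: 0.252
grasp_force: 60.8
```

Call:
apply_moves --moves '[{"jaw":0.0,"offset":[0,0,10],"rot":[0,0,0]},{"jaw":0.0,"offset":[0,0,10],"rot":[0,0,0]},{"jaw":0.0,"offset":[0,0,0],"rot":[0,0,0]},{"jaw":0.0,"offset":[0,0,0],"rot":[0,0,0]},{"jaw":0.0,"offset":[0,0,0],"rot":[0,0,0]}]'

```text
time_s: 73.47
eef_pos: [0.6612, -0.0061, 0.0482]
eef_rot: [0.0, 0.707, 0.707, 0.0]
wrist_force: [-0.1, 0.7, -0.9]
opening: 0.254
grasp_force: 60.8
```

```bash
python3 tray.py; python3 -c "
from h import *
im,d,W=cloud('scene')
m=(abs(W[...,0]-.66)<.05)&(abs(W[...,1]-.03)<.05)&(W[...,2]>.031)&(W[...,2]<.041)
print(m.sum(),np.round(np.percentile(W[m],[2,50,98],axis=0),3).tolist())
save(cv2.resize(im[140:230,270:430],None,fx=4,fy=4),'t1.png')"
```

```text
73.47 [ 0.6612 -0.0061  0.0482] [-0.19  0.52  1.48 -0.    1.15 -0.19] F [-0.1  0.7 -0.9] T [-0.041 -0.004  0.054] op 21.6 g 60.8
scene 1045 [[0.593, -0.043], [0.723, 0.086]] ((0.659001350402832, 0.022209390997886658), (0.12763337790966034, 0.1225622370839119), 8.1277437210083)
side 126 [[0.596, -0.007], [0.72, 0.081]] ((0.6559837460517883, 0.03212946280837059), (0.06228676065802574, 0.1473771631717682), 64.32869720458984)
41 [[0.637, 0.036, 0.031], [0.65, 0.046, 0.034], [0.659, 0.057, 0.037]]
```

View pics/t1.png

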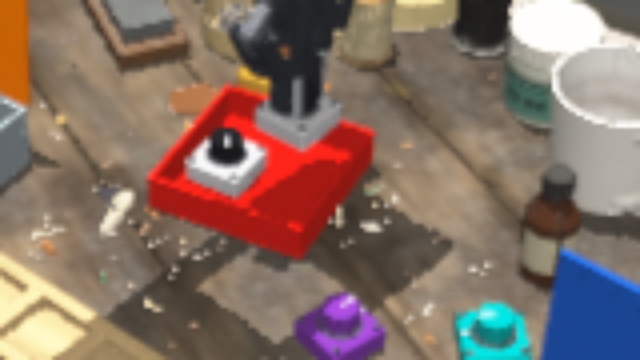

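Call:
apply_moves --moves '[{"jaw":0.0,"offset":[0,0,20],"rot":[0,0,0]},{"jaw":0.0,"offset":[0,0,18],"rot":[0,0,0]},{"jaw":0.0,"offset":[0,0,12],"rot":[0,0,0]},{"jaw":0.0,"offset":[0,0,7],"rot":[0,0,0]},{"jaw":0.0,"offset":[0,0,4],"rot":[0,0,0]}]'

```text
time_s: 74.25
eef_pos: [0.6609, -0.0058, -0.0141]
eef_rot: [-0.0, 0.707, 0.707, -0.0]
wrist_force: [1.0, 1.1, -1.5]
opening: 0.251
grasp_force: 60.8
```

Call:
apply_moves --moves '[{"jaw":0.4,"offset":[0,0,0],"rot":[0,0,0]},{"jaw":0.4,"offset":[0,0,0],"rot":[0,0,0]},{"jaw":0.4,"offset":[0,0,-15],"rot":[0,0,0]},{"jaw":0.4,"offset":[0,0,-25],"rot":[0,0,0]},{"jaw":0.4,"offset":[0,0,-20],"rot":[0,0,0]}]'

```text
time_s: 74.88
eef_pos: [0.662, -0.006, 0.0492]
eef_rot: [0.001, 0.707, 0.707, 0.001]
wrist_force: [0.5, -1.5, 0.8]
opening: 0.404
grasp_force: 0.0
```

```bash
cat > find.py <<'E'
import sys
from h import *
exec(open('s.py').read())
im,d,W=cloud('wrist'); x,y=map(float,sys.argv[1:3])
m=(abs(W[...,0]-x)<.035)&(abs(W[...,1]-y)<.035)&(W[...,2]>.032)&(W[...,2]<.041)&(im.max(2)<90)
n,l,st,ce=cv2.connectedComponentsWithStats(m.astype(np.uint8))
for i in range(1,n):
    if st[i,4]>150:
        P=W[l==i]; print(st[i,4],np.round((np.percentile(P,1,axis=0)+np.percentile(P,99,axis=0))/2,4))
E
python3 find.py .655 .046
```

```text
74.88 [ 0.662  -0.006   0.0492] [-0.19  0.52  1.48  0.    1.15 -0.19] F [ 0.5 -1.5  0.8] T [-0.028 -0.014  0.03 ] op 34.4 g 0.0
```

```bash
sed -i 's/im.max(2)<90/im.max(2)<150/; s/>.032)/>.030)/; s/<.041)/<.043)/; s/>150/>60/' find.py; python3 find.py .655 .046; python3 -c "
from h import *
im,d,W=cloud('wrist')
m=(abs(W[...,0]-.655)<.04)&(abs(W[...,1]-.046)<.04)
print(m.sum(),np.histogram(W[m][:,2],bins=np.arange(-.01,.06,.005)))"
```

```text
74.92 [ 0.6639 -0.0062  0.0523] [-0.19  0.51  1.47  0.    1.15 -0.19] F [ 1.  -0.8  2.7] T [ 0.025 -0.041  0.005] op 34.0 g 0.0
1002 [0.6538 0.0479 0.0363]
20126 (array([   0,  312, 4929,  840,  119,  240, 3356,  827,   33, 1084,    4,
          0,    0]), array([-0.01 , -0.005,  0.   ,  0.005,  0.01 ,  0.015,  0.02 ,  0.025,
        0.03 ,  0.035,  0.04 ,  0.045,  0.05 ,  0.055]))
```

Call:
apply_moves --moves '[{"jaw":0.4,"offset":[27,-4,0],"rot":[0,0,0]},{"jaw":0.4,"offset":[27,-4,0],"rot":[0,0,0]},{"jaw":0.4,"offset":[0,0,20],"rot":[0,0,0]},{"jaw":0.4,"offset":[0,0,20],"rot":[0,0,0]},{"jaw":0.4,"offset":[0,0,0],"rot":[0,0,0]}]'

```text
time_s: 75.65
eef_pos: [0.6503, 0.0475, 0.0028]
eef_rot: [-0.002, 0.707, 0.707, -0.002]
wrist_force: [-0.0, -0.1, 0.1]
opening: 0.403
grasp_force: 0.0
```

```bash
python3 find.py .655 .046
```

```text
75.65 [0.6503 0.0475 0.0028] [-0.11  0.56  1.51 -0.    1.07 -0.11] F [-0.  -0.1  0.1] T [-0.021  0.004 -0.031] op 34.2 g 0.0
1471 [0.6537 0.0481 0.035 ]
```

Call:
apply_moves --moves '[{"jaw":0.4,"offset":[0,1,8],"rot":[0,0,0]},{"jaw":0.4,"offset":[0,0,6],"rot":[0,0,0]},{"jaw":0.0,"offset":[0,0,0],"rot":[0,0,0]},{"jaw":0.0,"offset":[0,0,0],"rot":[0,0,0]},{"jaw":0.0,"offset":[0,0,0],"rot":[0,0,0]}]'

```text
time_s: 76.32
eef_pos: [0.654, 0.0483, -0.0074]
eef_rot: [-0.0, 0.707, 0.707, 0.0]
wrist_force: [-0.2, 1.0, -1.8]
opening: 0.238
grasp_force: 58.7
```

Call:
apply_moves --moves '[{"jaw":0.0,"offset":[0,0,-10],"rot":[0,0,0]},{"jaw":0.0,"offset":[0,0,-20],"rot":[0,0,0]},{"jaw":0.0,"offset":[0,0,-30],"rot":[0,0,0]},{"jaw":0.0,"offset":[0,0,-28],"rot":[0,0,0]},{"jaw":0.0,"offset":[0,-25,0],"rot":[0,0,0]}]'

```text
time_s: 76.95
eef_pos: [0.6333, 0.0476, 0.0863]
eef_rot: [0.004, 0.707, 0.707, 0.003]
wrist_force: [-0.7, -0.2, -1.9]
opening: 0.24
grasp_force: 58.9
```

```bash
python3 s.py; python3 -c "
from h import *
im,d,W=cloud('wrist')
m=(abs(W[...,0]-.63)<.05)&(abs(W[...,1]-.048)<.05)&(W[...,2]>.07)&(W[...,2]<.105)
P=W[m];print(m.sum(), np.round(np.percentile(P,[2,50,98],axis=0),3).tolist())"
```

```text
76.95 [0.6333 0.0476 0.0863] [-0.11  0.41  1.54  0.    1.18 -0.11] F [-0.7 -0.2 -1.9] T [ 0.012  0.015 -0.008] op 20.4 g 58.9
143 [[0.611, 0.067, 0.101], [0.631, 0.069, 0.103], [0.652, 0.07, 0.105]]
```

Call:
apply_moves --moves '[{"jaw":0.0,"offset":[0,-40,0],"rot":[0,0,0]},{"jaw":0.0,"offset":[0,-45,0],"rot":[0,0,0]},{"jaw":0.0,"offset":[10,-19,0],"rot":[0,0,0]},{"jaw":0.0,"offset":[35,0,0],"rot":[0,0,0]},{"jaw":0.0,"offset":[40,0,0],"rot":[0,0,0]}]'

```text
time_s: 77.62
eef_pos: [0.5257, 0.1336, 0.0823]
eef_rot: [0.001, 0.708, 0.707, 0.001]
wrist_force: [0.5, -0.8, -1.2]
opening: 0.237
grasp_force: 59.3
```

Call:
apply_moves --moves '[{"jaw":0.0,"offset":[40,0,0],"rot":[0,0,0]},{"jaw":0.0,"offset":[30,0,0],"rot":[0,0,0]},{"jaw":0.0,"offset":[14,0,0],"rot":[0,0,0]},{"jaw":0.0,"offset":[0,0,0],"rot":[0,0,0]},{"jaw":0.0,"offset":[0,0,0],"rot":[0,0,0]}]'

```text
time_s: 78.25
eef_pos: [0.5252, 0.2162, 0.0808]
eef_rot: [0.0, 0.707, 0.707, -0.0]
wrist_force: [-0.0, 0.2, -1.6]
opening: 0.24
grasp_force: 59.3
```

```bash
python3 box.py
```

```text
78.25 [0.5252 0.2162 0.0808] [ 0.18  0.29  1.72 -0.    1.13  0.18] F [-0.   0.2 -1.6] T [0.01  0.013 0.007] op 20.4 g 59.3
wrist orange 2983 [[0.479, 0.176], [0.585, 0.328]] 89.71021270751953
scene blue 221 [[0.427, -0.399], [0.534, -0.241]] 85.10581970214844
scene orange 113 [[0.475, 0.173], [0.584, 0.328]] 88.12969207763672
side blue 118 [[0.43, -0.399], [0.534, -0.236]] 86.10814666748047
side orange 275 [[0.479, 0.178], [0.585, 0.331]] 89.68072509765625
```

Good. Lower 87 mm into the orange box, release and lift.

Call:
apply_moves --moves '[{"jaw":0.0,"offset":[0,0,25],"rot":[0,0,0]},{"jaw":0.0,"offset":[0,0,25],"rot":[0,0,0]},{"jaw":0.0,"offset":[0,0,20],"rot":[0,0,0]},{"jaw":0.0,"offset":[0,0,12],"rot":[0,0,0]},{"jaw":0.0,"offset":[0,0,5],"rot":[0,0,0]}]'

```text
time_s: 79.03
eef_pos: [0.5248, 0.2167, -0.007]
eef_rot: [-0.0, 0.707, 0.707, -0.0]
wrist_force: [0.3, 0.4, -0.7]
opening: 0.241
grasp_force: 59.3
```

Call:
apply_moves --moves '[{"jaw":0.4,"offset":[0,0,0],"rot":[0,0,0]},{"jaw":0.4,"offset":[0,0,0],"rot":[0,0,0]},{"jaw":0.4,"offset":[0,0,-20],"rot":[0,0,0]},{"jaw":0.4,"offset":[0,0,-30],"rot":[0,0,0]},{"jaw":0.4,"offset":[0,0,-35],"rot":[0,0,0]}]'

```text
time_s: 79.65
eef_pos: [0.5253, 0.2173, 0.0811]
eef_rot: [0.0, 0.707, 0.707, 0.0]
wrist_force: [-0.2, 0.1, 0.1]
opening: 0.4
grasp_force: 0.0
```

```bash
python3 s.py; cat > cov.py <<'E'
from h import *
for c in ['scene','side']:
    im,d,W=cloud(c); h=cv2.cvtColor(im,cv2.COLOR_RGB2HSV)
    for n,h0,h1,b in [('orange',8,18,(.45,.15,.72,.36)),('blue',105,125,(.40,-.43,.68,-.21))]:
        m=(h[...,0]>=h0)&(h[...,0]<=h1)&(h[...,1]>150)&(W[...,0]>b[0])&(W[...,1]>b[1])&(W[...,0]<b[2])&(W[...,1]<b[3])&(W[...,2]>.04)
        P=W[m]
        if len(P)>30:
            a,bb=np.polyfit(P[:,2],P[:,0],1) if np.ptp(P[:,2])>.03 else (0,0)
            print(c,n,len(P),np.round(np.percentile(P,[1,50,99],axis=0),3).tolist(),'dx/dz',round(a,3),'x at .05/.15',round(bb+a*.05,3),round(bb+a*.15,3))
E
python3 cov.py; python3 -c "
from h import *
im,d,W=cloud('wrist')
m=(W[...,0]>.49)&(W[...,0]<.57)&(W[...,1]>.185)&(W[...,1]<.32)&(W[...,2]>.03)&(W[...,2]<.041)
print(m.sum(),np.round(np.percentile(W[m],[2,50,98],axis=0),3).tolist())
for lo,hi,n in [((.58,.15),(.75,.36),'behind orange'),((.55,-.42),(.72,-.22),'behind blue')]:
  im,d,W=cloud('side' if 'or' in n else 'scene')
  m=(W[...,0]>lo[0])&(W[...,0]<hi[0])&(W[...,1]>lo[1])&(W[...,1]<hi[1])&(W[...,2]>.03)
  P=W[m]; print(n,m.sum(),[ (round(x,2),round(P[(P[:,0]>x)&(P[:,0]<x+.02)][:,2].max(),3) if ((P[:,0]>x)&(P[:,0]<x+.02)).any() else 0) for x in np.arange(lo[0],hi[0],.02)])
"
```

```text
79.65 [0.5253 0.2173 0.0811] [ 0.18  0.29  1.72 -0.    1.13  0.18] F [-0.2  0.1  0.1] T [ 0.002 -0.05  -0.002] op 34.0 g 0.0
scene orange 745 [[0.539, 0.174, 0.05], [0.59, 0.213, 0.097], [0.597, 0.297, 0.166]] dx/dz -0.02 x at .05/.15 0.589 0.587
scene blue 2329 [[0.531, -0.399, 0.052], [0.545, -0.33, 0.109], [0.556, -0.253, 0.168]] dx/dz 0.033 x at .05/.15 0.543 0.546
side orange 1458 [[0.579, 0.181, 0.054], [0.593, 0.265, 0.111], [0.601, 0.328, 0.171]] dx/dz 0.045 x at .05/.15 0.59 0.595
717 [[0.513, 0.206, 0.031], [0.525, 0.218, 0.038], [0.535, 0.228, 0.04]]
behind orange 1853 [(np.float64(0.58), np.float64(0.225)), (np.float64(0.6), np.float64(0.17)), (np.float64(0.62), 0), (np.float64(0.64), 0), (np.float64(0.66), 0), (np.float64(0.68), 0), (np.float64(0.7), 0), (np.float64(0.72), np.float64(0.032)), (np.float64(0.74), np.float64(0.032))]
behind blue 426 [(np.float64(0.55), np.float64(0.167)), (np.float64(0.57), 0), (np.float64(0.59), 0), (np.float64(0.61), 0), (np.float64(0.63), 0), (np.float64(0.65), 0), (np.float64(0.67), 0), (np.float64(0.69), 0), (np.float64(0.71), 0)]
```

Call:
apply_moves --moves '[{"jaw":0.0,"offset":[0,0,-40],"rot":[0,0,0]},{"jaw":0.0,"offset":[0,0,-50],"rot":[0,0,0]},{"jaw":0.0,"offset":[18,30,0],"rot":[0,0,0]},{"jaw":0.0,"offset":[18,45,0],"rot":[0,0,0]},{"jaw":0.0,"offset":[0,50,0],"rot":[0,0,0]}]'

```text
time_s: 80.53
eef_pos: [0.6501, 0.2546, 0.1676]
eef_rot: [-0.001, 0.706, 0.708, -0.001]
wrist_force: [1.2, 0.4, 0.3]
opening: 0.003
grasp_force: 0.0
```

Call:
apply_moves --moves '[{"jaw":0.0,"offset":[0,0,30],"rot":[0,0,0]},{"jaw":0.0,"offset":[0,0,40],"rot":[0,0,0]},{"jaw":0.0,"offset":[0,0,0],"rot":[0,0,0]},{"jaw":0.0,"offset":[0,0,0],"rot":[0,0,0]},{"jaw":0.0,"offset":[0,0,0],"rot":[0,0,0]}]'

```text
time_s: 81.15
eef_pos: [0.6514, 0.2535, 0.1011]
eef_rot: [0.001, 0.707, 0.707, 0.001]
wrist_force: [-1.0, 0.1, -1.3]
opening: 0.002
grasp_force: 0.0
```

```bash
python3 s.py; python3 -c "
from h import *
o=ctrl.get_obs(); e=o['eef_pos']
for c in ['scene','side']:
  im,d,W=cloud(c)
  m=(abs(W[...,0]-e[0])<.045)&(abs(W[...,1]-e[1])<.03)&(W[...,2]>.1)&(W[...,2]<e[2]+.09)
  P=W[m]; P=P[P[:,0]>.605]; print(c,len(P),P[:,2].min() if len(P) else 0,[(round(z,3),np.round(np.percentile(P[abs(P[:,2]-z)<.008][:,0],[2,98]),3)) for z in (.145,.16,.175) if (abs(P[:,2]-z)<.008).any()])
"; python3 cov.py
```

```text
81.15 [0.6514 0.2535 0.1011] [ 0.2   0.53  1.34 -0.    1.27  0.2 ] F [-1.   0.1 -1.3] T [0.027 0.024 0.005] op 0.1 g 0.0
scene 184 0.13284959204171853 [(0.145, array([0.634, 0.662])), (0.16, array([0.632, 0.655])), (0.175, array([0.62 , 0.671]))]
side 259 0.14081029593935968 [(0.145, array([0.637, 0.662])), (0.16, array([0.636, 0.663])), (0.175, array([0.634, 0.667]))]
scene orange 1276 [[0.577, 0.174, 0.051], [0.591, 0.244, 0.106], [0.599, 0.323, 0.167]] dx/dz 0.051 x at .05/.15 0.588 0.593
scene blue 2330 [[0.531, -0.399, 0.052], [0.545, -0.33, 0.109], [0.555, -0.253, 0.168]] dx/dz 0.034 x at .05/.15 0.543 0.546
side orange 1483 [[0.58, 0.181, 0.054], [0.593, 0.263, 0.113], [0.602, 0.328, 0.171]] dx/dz 0.047 x at .05/.15 0.59 0.595
```

Call:
apply_moves --moves '[{"jaw":0.0,"offset":[0,-22,2],"rot":[0,0,0]},{"jaw":0.0,"offset":[0,-22,2],"rot":[0,0,0]},{"jaw":0.0,"offset":[0,-15,0],"rot":[0,0,0]},{"jaw":0.0,"offset":[0,-15,2],"rot":[0,0,0]},{"jaw":0.0,"offset":[0,-15,5],"rot":[0,0,0]}]'

```text
time_s: 81.98
eef_pos: [0.5615, 0.2534, 0.0886]
eef_rot: [0.001, 0.707, 0.707, 0.001]
wrist_force: [0.7, 0.8, 0.0]
opening: -0.001
grasp_force: 0.4
```

```bash
python3 s.py; python3 cov.py
```

```text
81.97 [0.5615 0.2534 0.0886] [0.23 0.38 1.59 0.   1.18 0.23] F [0.7 0.8 0. ] T [ 0.033 -0.14  -0.012] op -0.1 g 0.4
scene orange 488 [[0.513, 0.174, 0.054], [0.549, 0.239, 0.113], [0.584, 0.319, 0.153]] dx/dz -0.588 x at .05/.15 0.586 0.527
scene blue 2330 [[0.531, -0.399, 0.052], [0.545, -0.33, 0.109], [0.556, -0.253, 0.168]] dx/dz 0.034 x at .05/.15 0.543 0.546
side orange 286 [[0.513, 0.209, 0.065], [0.537, 0.268, 0.144], [0.586, 0.33, 0.155]] dx/dz -0.74 x at .05/.15 0.601 0.527
```

Call:
apply_moves --moves '[{"jaw":0.0,"offset":[0,-16,5],"rot":[0,0,0]},{"jaw":0.0,"offset":[0,-15,14],"rot":[0,0,0]},{"jaw":0.0,"offset":[0,-12,16],"rot":[0,0,0]},{"jaw":0.0,"offset":[0,-12,14],"rot":[0,0,0]},{"jaw":0.0,"offset":[0,-12,10],"rot":[0,0,0]}]'

```text
time_s: 82.7
eef_pos: [0.4937, 0.2531, 0.028]
eef_rot: [-0.0, 0.707, 0.707, -0.0]
wrist_force: [0.7, 0.2, -0.4]
opening: -0.002
grasp_force: 0.1
```

```bash
python3 s.py; python3 cov.py
```

```text
82.7 [0.4937 0.2531 0.028 ] [ 0.26  0.34  1.78 -0.    1.02  0.26] F [ 0.7  0.2 -0.4] T [-0.042 -0.032 -0.069] op -0.2 g 0.1
scene orange 580 [[0.461, 0.176, 0.045], [0.503, 0.23, 0.06], [0.589, 0.321, 0.113]] dx/dz -0.966 x at .05/.15 0.517 0.42
scene blue 2328 [[0.531, -0.399, 0.051], [0.545, -0.33, 0.109], [0.555, -0.253, 0.168]] dx/dz 0.032 x at .05/.15 0.543 0.546
side orange 1665 [[0.469, 0.19, 0.052], [0.538, 0.277, 0.059], [0.588, 0.33, 0.066]] dx/dz -2.151 x at .05/.15 0.557 0.342
```

Call:
apply_moves --moves '[{"jaw":0.0,"offset":[0,-2,6],"rot":[0,0,0]},{"jaw":0.0,"offset":[0,0,3],"rot":[0,0,0]},{"jaw":0.0,"offset":[0,0,1],"rot":[0,0,0]},{"jaw":0.0,"offset":[0,0,1],"rot":[0,0,0]},{"jaw":0.0,"offset":[0,0,0],"rot":[0,0,0]}]'

```text
time_s: 83.42
eef_pos: [0.492, 0.2531, 0.0174]
eef_rot: [-0.0, 0.707, 0.707, -0.0]
wrist_force: [0.4, -0.0, 1.0]
opening: -0.0
grasp_force: 0.0
```

Call:
apply_moves --moves '[{"jaw":0.0,"offset":[0,0,1],"rot":[0,0,0]},{"jaw":0.0,"offset":[0,0,0],"rot":[0,0,0]},{"jaw":0.0,"offset":[0,0,0],"rot":[0,0,0]},{"jaw":0.0,"offset":[0,0,0],"rot":[0,0,0]},{"jaw":0.0,"offset":[0,0,0],"rot":[0,0,0]}]'

```text
time_s: 84.05
eef_pos: [0.4922, 0.2532, 0.017]
eef_rot: [0.0, 0.707, 0.707, 0.0]
wrist_force: [-1.4, -1.2, 6.4]
opening: -0.001
grasp_force: 2.7
```

Call:
apply_moves --moves '[{"jaw":0.0,"offset":[0,0,1],"rot":[0,0,0]},{"jaw":0.0,"offset":[0,0,0.5],"rot":[0,0,0]},{"jaw":0.0,"offset":[0,0,0],"rot":[0,0,0]},{"jaw":0.0,"offset":[0,0,0],"rot":[0,0,0]},{"jaw":0.0,"offset":[0,0,0],"rot":[0,0,0]}]'

```text
time_s: 84.68
eef_pos: [0.4923, 0.2532, 0.0167]
eef_rot: [0.0, 0.707, 0.707, 0.0]
wrist_force: [-6.1, -2.8, 17.4]
opening: 0.004
grasp_force: 8.2
```

Call:
apply_moves --moves '[{"jaw":0.0,"offset":[0,0,-20],"rot":[0,0,0]},{"jaw":0.0,"offset":[0,0,-50],"rot":[0,0,0]},{"jaw":0.0,"offset":[0,0,-50],"rot":[0,0,0]},{"jaw":0.0,"offset":[0,0,0],"rot":[0,0,0]},{"jaw":0.0,"offset":[0,0,0],"rot":[0,0,0]}]'

```text
time_s: 85.3
eef_pos: [0.4916, 0.2531, 0.1345]
eef_rot: [-0.0, 0.707, 0.707, -0.0]
wrist_force: [-0.6, -0.6, -0.4]
opening: 0.001
grasp_force: 0.0
```

```bash
cat > shut.py <<'E'
from h import *
import sys
exec(open('s.py').read())
for c in ['scene','side']:
    im,d,W=cloud(c); h=cv2.cvtColor(im,cv2.COLOR_RGB2HSV)
    for n,h0,h1,b in [('orange',5,20,(.45,.15,.61,.36)),('blue',105,125,(.40,-.43,.565,-.21))]:
        m=(h[...,0]>=h0)&(h[...,0]<=h1)&(h[...,1]>140)&(W[...,0]>b[0])&(W[...,1]>b[1])&(W[...,0]<b[2])&(W[...,1]<b[3])&(W[...,2]>.044)&(W[...,2]<.08)
        P=W[m]
        if len(P)>100:
            A=np.c_[P[:,0],P[:,1],np.ones(len(P))]; s=np.linalg.lstsq(A,P[:,2],rcond=None)[0]
            print(c,n,len(P),'slope x,y',np.round(s[:2],3),'z mean',P[:,2].mean().round(4))
E
python3 shut.py
```

```text
85.3 [0.4916 0.2531 0.1345] [0.26 0.19 1.72 0.   1.23 0.26] F [-0.6 -0.6 -0.4] T [-0.014  0.014  0.021] op 0.1 g 0.0
scene orange 1293 slope x,y [ 0.001 -0.001] z mean 0.0513
scene blue 571 slope x,y [ 1.294 -0.118] z mean 0.0655
side orange 2211 slope x,y [ 0.004 -0.004] z mean 0.0548
```

Call:
apply_moves --moves '[{"jaw":0.0,"offset":[-20,5,-35],"rot":[0,0,0]},{"jaw":0.0,"offset":[-45,8,0],"rot":[0,0,0]},{"jaw":0.0,"offset":[-45,8,0],"rot":[0,0,0]},{"jaw":0.0,"offset":[-45,8,0],"rot":[0,0,0]},{"jaw":0.0,"offset":[-45,8,0],"rot":[0,0,0]}]'

```text
time_s: 86.02
eef_pos: [0.5281, 0.0519, 0.1683]
eef_rot: [-0.001, 0.707, 0.707, -0.001]
wrist_force: [0.7, -0.5, -0.1]
opening: 0.001
grasp_force: 0.0
```

Call:
apply_moves --moves '[{"jaw":0.0,"offset":[-45,8,0],"rot":[0,0,0]},{"jaw":0.0,"offset":[-45,8,0],"rot":[0,0,0]},{"jaw":0.0,"offset":[-45,8,0],"rot":[0,0,0]},{"jaw":0.0,"offset":[-45,8,0],"rot":[0,0,0]},{"jaw":0.0,"offset":[-45,8,0],"rot":[0,0,0]}]'

```text
time_s: 86.65
eef_pos: [0.5682, -0.1729, 0.1681]
eef_rot: [-0.002, 0.707, 0.707, -0.0]
wrist_force: [0.9, 0.8, 0.3]
opening: 0.001
grasp_force: 0.0
```

Call:
apply_moves --moves '[{"jaw":0.0,"offset":[-45,9,0],"rot":[0,0,0]},{"jaw":0.0,"offset":[-45,10,0],"rot":[0,0,0]},{"jaw":0.0,"offset":[-40,10,0],"rot":[0,0,0]},{"jaw":0.0,"offset":[-28,0,0],"rot":[0,0,0]},{"jaw":0.0,"offset":[0,0,0],"rot":[0,0,0]}]'

```text
time_s: 87.28
eef_pos: [0.5967, -0.3314, 0.1674]
eef_rot: [-0.002, 0.708, 0.706, -0.0]
wrist_force: [0.1, 1.2, -0.5]
opening: 0.001
grasp_force: 0.0
```

```bash
python3 s.py; python3 cov.py; python3 shut.py
```

```text
87.28 [ 0.5967 -0.3314  0.1674] [-0.68  0.44  1.33 -0.    1.38 -0.68] F [ 0.1  1.2 -0.5] T [-0.01   0.015 -0.028] op 0.0 g 0.0
scene orange 126 [[0.466, 0.173, 0.041], [0.483, 0.241, 0.05], [0.589, 0.328, 0.054]] dx/dz 0 x at .05/.15 0.0 0.0
scene blue 2346 [[0.531, -0.399, 0.051], [0.545, -0.331, 0.108], [0.556, -0.253, 0.168]] dx/dz 0.033 x at .05/.15 0.543 0.546
side orange 2216 [[0.47, 0.18, 0.051], [0.531, 0.262, 0.055], [0.587, 0.329, 0.058]] dx/dz 0 x at .05/.15 0.0 0.0
87.38 [ 0.5973 -0.329   0.1682] [-0.68  0.44  1.33  0.    1.38 -0.68] F [-0.7  0.7 -0.2] T [ 0.007 -0.061 -0.024] op -0.1 g 0.0
scene orange 301 slope x,y [ 0.003 -0.003] z mean 0.0508
scene blue 591 slope x,y [ 1.95  -0.171] z mean 0.0653
side orange 2225 slope x,y [ 0.003 -0.004] z mean 0.0548
```

Call:
apply_moves --moves '[{"jaw":0.0,"offset":[0,0,20],"rot":[0,0,0]},{"jaw":0.0,"offset":[0,0,30],"rot":[0,0,0]},{"jaw":0.0,"offset":[0,0,17],"rot":[0,0,0]},{"jaw":0.0,"offset":[0,0,0],"rot":[0,0,0]},{"jaw":0.0,"offset":[0,0,0],"rot":[0,0,0]}]'

```text
time_s: 88.1
eef_pos: [0.5986, -0.3301, 0.104]
eef_rot: [0.001, 0.707, 0.707, 0.0]
wrist_force: [0.4, 0.3, 0.3]
opening: 0.001
grasp_force: 0.0
```

Call:
apply_moves --moves '[{"jaw":0.0,"offset":[1.5,-16,2],"rot":[0,0,0]},{"jaw":0.0,"offset":[1.5,-20,2],"rot":[0,0,0]},{"jaw":0.0,"offset":[1.5,-15,0],"rot":[0,0,0]},{"jaw":0.0,"offset":[1.5,-15,2],"rot":[0,0,0]},{"jaw":0.0,"offset":[1.5,-15,5],"rot":[0,0,0]}]'

```text
time_s: 88.72
eef_pos: [0.518, -0.3233, 0.0942]
eef_rot: [0.002, 0.707, 0.707, 0.0]
wrist_force: [1.0, -0.2, 0.5]
opening: -0.002
grasp_force: 0.4
```

```bash
python3 s.py; python3 cov.py
```

```text
88.72 [ 0.518  -0.3233  0.0942] [-0.75  0.36  1.6   0.    1.18 -0.75] F [ 1.  -0.2  0.5] T [-0.078 -0.141  0.001] op -0.2 g 0.4
scene orange 121 [[0.465, 0.174, 0.041], [0.482, 0.24, 0.05], [0.59, 0.329, 0.054]] dx/dz 0 x at .05/.15 0.0 0.0
scene blue 906 [[0.473, -0.397, 0.056], [0.506, -0.33, 0.118], [0.54, -0.252, 0.155]] dx/dz -0.535 x at .05/.15 0.541 0.487
side orange 2220 [[0.47, 0.18, 0.051], [0.531, 0.261, 0.055], [0.587, 0.329, 0.058]] dx/dz 0 x at .05/.15 0.0 0.0
```

Call:
apply_moves --moves '[{"jaw":0.0,"offset":[1.5,-18,8],"rot":[0,0,0]},{"jaw":0.0,"offset":[1.5,-15,15],"rot":[0,0,0]},{"jaw":0.0,"offset":[1,-12,17],"rot":[0,0,0]},{"jaw":0.0,"offset":[1,-12,14],"rot":[0,0,0]},{"jaw":0.0,"offset":[1,-13,10],"rot":[0,0,0]}]'

```text
time_s: 89.45
eef_pos: [0.4469, -0.3165, 0.0279]
eef_rot: [0.0, 0.707, 0.707, 0.0]
wrist_force: [1.0, 0.7, 0.2]
opening: 0.0
grasp_force: 0.1
```

```bash
python3 s.py; python3 cov.py
```

```text
89.45 [ 0.4469 -0.3165  0.0279] [-0.83  0.33  1.79  0.    1.02 -0.83] F [1.  0.7 0.2] T [-0.013 -0.018  0.048] op 0.0 g 0.1
scene orange 114 [[0.465, 0.174, 0.041], [0.482, 0.241, 0.05], [0.588, 0.331, 0.055]] dx/dz 0 x at .05/.15 0.0 0.0
scene blue 1768 [[0.421, -0.396, 0.047], [0.476, -0.342, 0.059], [0.538, -0.245, 0.13]] dx/dz -1.027 x at .05/.15 0.487 0.384
side orange 2225 [[0.47, 0.18, 0.051], [0.531, 0.261, 0.055], [0.587, 0.329, 0.058]] dx/dz 0 x at .05/.15 0.0 0.0
side blue 353 [[0.447, -0.382, 0.053], [0.508, -0.282, 0.058], [0.543, -0.24, 0.065]] dx/dz 0 x at .05/.15 0.0 0.0
```

Call:
apply_moves --moves '[{"jaw":0.0,"offset":[0,-1,6],"rot":[0,0,0]},{"jaw":0.0,"offset":[0,0,3],"rot":[0,0,0]},{"jaw":0.0,"offset":[0,0,1],"rot":[0,0,0]},{"jaw":0.0,"offset":[0,0,1],"rot":[0,0,0]},{"jaw":0.0,"offset":[0,0,0],"rot":[0,0,0]}]'

```text
time_s: 90.18
eef_pos: [0.4462, -0.3163, 0.0171]
eef_rot: [0.0, 0.707, 0.707, 0.0]
wrist_force: [-0.1, 0.1, 0.2]
opening: -0.003
grasp_force: 0.0
```

Call:
apply_moves --moves '[{"jaw":0.0,"offset":[0,0,1],"rot":[0,0,0]},{"jaw":0.0,"offset":[0,0,0.5],"rot":[0,0,0]},{"jaw":0.0,"offset":[0,0,0],"rot":[0,0,0]},{"jaw":0.0,"offset":[0,0,0],"rot":[0,0,0]},{"jaw":0.0,"offset":[0,0,0],"rot":[0,0,0]}]'

```text
time_s: 90.8
eef_pos: [0.4462, -0.3164, 0.0168]
eef_rot: [0.0, 0.707, 0.707, -0.0]
wrist_force: [-3.2, 3.6, 11.1]
opening: -0.0
grasp_force: 5.3
```

Call:
apply_moves --moves '[{"jaw":0.0,"offset":[0,0,0.7],"rot":[0,0,0]},{"jaw":0.0,"offset":[0,0,0],"rot":[0,0,0]},{"jaw":0.0,"offset":[0,0,-20],"rot":[0,0,0]},{"jaw":0.0,"offset":[0,0,-50],"rot":[0,0,0]},{"jaw":0.0,"offset":[40,0,-50],"rot":[0,0,0]}]'

```text
time_s: 91.42
eef_pos: [0.4461, -0.2788, 0.1353]
eef_rot: [0.001, 0.708, 0.706, -0.0]
wrist_force: [0.3, 0.4, 0.8]
opening: 0.0
grasp_force: 0.0
```

Call:
apply_moves --moves '[{"jaw":0.0,"offset":[50,0,0],"rot":[0,0,0]},{"jaw":0.0,"offset":[50,0,0],"rot":[0,0,0]},{"jaw":0.0,"offset":[50,0,0],"rot":[0,0,0]},{"jaw":0.0,"offset":[0,0,0],"rot":[0,0,0]},{"jaw":0.0,"offset":[0,0,0],"rot":[0,0,0]}]'

```text
time_s: 92.05
eef_pos: [0.4463, -0.1277, 0.1339]
eef_rot: [0.001, 0.707, 0.707, -0.0]
wrist_force: [0.3, 0.3, -0.1]
opening: -0.002
grasp_force: 0.0
```

```bash
python3 shut.py; python3 tray.py; python3 - <<'E'
from h import *
W=cloud('scene')[2]
for r in ctrl.outline_of('scene','dye_bottle')[:1]:
    P=W[r['region']]; P=P[~np.isnan(P[:,0])]; print('bottle',np.round(np.percentile(P,[3,50,97],axis=0),3).tolist())
im,_,_=cloud('scene'); save(im[100:330,170:500],'end.png')
E
```

```text
92.05 [ 0.4463 -0.1277  0.1339] [-0.53 -0.01  1.94 -0.    1.21 -0.54] F [ 0.3  0.3 -0.1] T [-0.011 -0.063 -0.002] op -0.1 g 0.0
scene orange 289 slope x,y [0.007 0.001] z mean 0.0505
scene blue 2603 slope x,y [ 0.001 -0.002] z mean 0.0522
side orange 2227 slope x,y [ 0.003 -0.005] z mean 0.0548
side blue 571 slope x,y [ 0.    -0.002] z mean 0.0552
92.15 [ 0.4463 -0.1285  0.1338] [-0.54 -0.01  1.94 -0.    1.21 -0.54] F [ 0.5 -0.2 -0.5] T [-0.041 -0.036 -0.001] op 0.0 g 0.0
scene 477 [[0.592, -0.043], [0.724, 0.084]] ((0.6581002473831177, 0.022227317094802856), (0.12386249750852585, 0.1233697310090065), 7.933794021606445)
side 580 [[0.598, -0.033], [0.717, 0.09]] ((0.6594774127006531, 0.027839384973049164), (0.11768116801977158, 0.11928433924913406), 7.712950706481934)
bottle [[0.676, -0.204, 0.003], [0.685, -0.19, 0.044], [0.705, -0.172, 0.082]]
```

View pics/end.png

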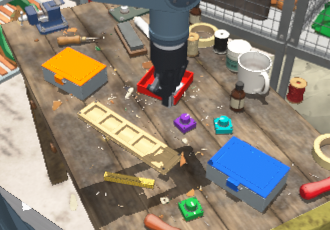

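Both covers are flat and latched, the rack is empty, and the bottle has not moved. Handing in.

```bash
python3 -c "
from bench import ctrl
print(ctrl.hand_in())"
```

```text
the job is handed in; nothing more can be done
None
```

Handed in at about 92 s: I sorted the four cartridges in the rack as two in the blue box (free clockwise), one in the orange box (free anticlockwise) and one in the red tray (free both ways), with both covers shut flat and the bottle where it stood; no knob locked fully in my grip, so the sorting rests on one-way resistance (about 0.3 N m one way, near zero the other), and the orange one was tested only with a shallow early grip.

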